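# Pack up the cradle stand, then lay the hand tools in it

## Task

The cradle stand's levelling pad hangs a little above the bench: find the thickest of the three packers that slides in under it, and leave that one lying flat on the bench with the pad well over it. Only then lay every handpiece and air pen that is on the bench in the stand, each in its own pair of V-notches with the middle of its barrel about midway between the rails, either way round. Put the two spare packers flat in the aluminium tray.

Things in the scene. Friction and masses are not known exactly. Their poses are not given: they have to be found in the camera images.
- stand: Fixed tool cradle stand: aluminium base plate 100 x 250 x 8 mm, two upright grey saw-tooth rails 10 mm thick at x = -28 and +28 mm, running along y; teeth up to 55 mm high. A tool lies along x across one notch of both rails. Origin: centre of its underside, on the table; x points away from the robot. A flat arm (top 46 mm up) off its left (+y) end carries the levelling pad.
- stand_notch_mid (a point): Midway between the rails, at the bottom of the middle notch (30 mm above the stand's origin). Each rail has 5 V-notches of 90 degrees, bottoms at this height, at y = -100, -50, 0, 50, 100 mm in the stand's frame. A barrel of radius r in a notch has its axis 1.41 r above this height.
- pad_under (a point): Centre of the underside of the levelling pad: orange disc 26 mm across on a steel stud (top at most 72 mm up), at x = -60, y = +183 mm in the stand's frame. The pad is locked; its underside hangs 11 to 21 mm above the table, other at each start: this point's height is the gap. A packer goes in flat on the table from the robot's side, sliding along the stand's +x.
- packer_tray: Fixed low open tray of bare aluminium, 190 (x) x 125 (y) x 20 mm outside, walls and floor 5 mm thick, empty at the start; two packers fit in it side by side, lying along y. Origin: centre of its underside, on the table.
- packer_yellow: Flat yellow plastic packer, 95 (x) x 40 (y) x 10 mm thick, about 70 g, with a small black dot on top near its -x end. Origin: centre of its underside; x along its length. It starts lying flat on the table.
- packer_blue: Flat blue plastic packer, 95 (x) x 40 (y) x 14 mm thick, about 70 g, with a small black dot on top near its -x end. Origin: centre of its underside; x along its length. It starts lying flat on the table.
- packer_red: Flat red plastic packer, 95 (x) x 40 (y) x 18 mm thick, about 70 g, with a small black dot on top near its -x end. Origin: centre of its underside; x along its length. It starts lying flat on the table.
- handpiece1: Micromotor handpiece, 136 mm long, about 160 g: ribbed black barrel 25 mm in diameter (x from -11 to +61 mm), steel nose pointing to its -x, a narrow flat underneath against rolling. It lies along its x axis. Origin: under the middle of its length, on the surface it starts lying on. May be absent.
- handpiece1_mid (a point): Point on the axis of handpiece1's barrel, in the middle of the barrel's length and close to the centre of mass (26 mm to +x and 12.6 mm above the body's origin): the place to grip it. Axes as those of the body.
- handpiece2: Micromotor handpiece, 136 mm long, about 160 g: ribbed black barrel 25 mm in diameter (x from -11 to +61 mm), steel nose pointing to its -x, a narrow flat underneath against rolling. It lies along its x axis. Origin: under the middle of its length, on the surface it starts lying on. May be absent.
- handpiece2_mid (a point): Point on the axis of handpiece2's barrel, in the middle of the barrel's length and close to the centre of mass (26 mm to +x and 12.6 mm above the body's origin): the place to grip it. Axes as those of the body.
- handpiece3: Micromotor handpiece, 136 mm long, about 160 g: ribbed black barrel 25 mm in diameter (x from -11 to +61 mm), steel nose pointing to its -x, a narrow flat underneath against rolling. It lies along its x axis. Origin: under the middle of its length, on the surface it starts lying on. May be absent.
- handpiece3_mid (a point): Point on the axis of handpiece3's barrel, in the middle of the barrel's length and close to the centre of mass (26 mm to +x and 12.6 mm above the body's origin): the place to grip it. Axes as those of the body.
- airpen1: Slim light grey air pen, 128 mm long, barrel about 11 mm in diameter, about 50 g, lying on its side. Its long axis is not along its own x or y: use the point's x axis. Origin: under the middle, on the surface it starts lying on. May be absent.
- airpen1_mid (a point): Point on the axis of airpen1, in the middle of its barrel (about 100 mm of even thickness, 48 mm to each side of this point): the place to grip it. This point's x axis runs along the pen, towards its tapered tip.
- airpen2: Slim light grey air pen, 128 mm long, barrel about 11 mm in diameter, about 50 g, lying on its side. Its long axis is not along its own x or y: use the point's x axis. Origin: under the middle, on the surface it starts lying on. May be absent.
- airpen2_mid (a point): Point on the axis of airpen2, in the middle of its barrel (about 100 mm of even thickness, 48 mm to each side of this point): the place to grip it. This point's x axis runs along the pen, towards its tapered tip.
Things that resemble listed ones, but are neither listed nor needed, are in the scene too. Of the things like the packer_red, leave any that is turquoise; of the rest the larger one is meant.

How it is judged:
By the outcome, as a careful person would: the job done as asked, in the order asked, and still so for the second after the job is handed in, with the robot touching nothing.
Of handpiece1, handpiece2, handpiece3, airpen1, airpen2 only 3 to 5 are there at a start; the rules pass over those that are not, and their reading is None.
At some moment in a run one of packer_yellow, packer_blue, packer_red may be knocked a few centimetres aside while the robot is not near it.
Once in a run the grip may slacken for a moment while it holds something.
It also fails if it takes over 210 s, if anything falls off the work surface, if the arm or the gripper's body presses on something with over 40 N, if the wrist force passes 120 N, or if a joint passes its speed limit or range.

## Robot

A 6-joint arm with a two-finger parallel gripper is mounted at the origin on a cart in front of the work surface, level with it; the furniture and walls round the work are solid. World frame = base frame: x ahead of the robot, y to its left, z up, the work surface at z = 0. Lengths are in mm, angles in degrees, forces in N, time in s.
With the tool pointing down it reaches from about 350 to 850 mm from the base axis. Payload 8.1 kg.
Tool frame: the origin (TCP) lies at the very end of the fingers, on their centre line; the grasp point (between the pads) lies 19 mm behind it (pinch_z is the z of the grasp point in the tool frame, in mm); z points along the fingers, y is the direction in which the jaws open and shut (so a half turn about z gives the same grasp; the last joint's range is limited). The gripper opens to 85 mm and grips with 20 to 120 N. Pads are 22 mm wide; open, the fingers measure 114 mm over their backs; the gripper's body (76 mm by 85 mm) begins 54 mm behind the grasp point. The pads swing forward as they close: fully open they stand 13 mm farther back than shut.
Start: joints at [-68.377, 7.471, 85.268, -0, 87.261, -4.893], TCP at [267.893, -536.879, 231.292] pointing down, gripper open.
Joint ranges: [-169.43, 169.43], [-51.17, 129.36], [1.28, 143.12], [-76.62, 256.62], [0, 156.53], [-152.29, 152.29]. Speed limits (degrees/s): [136.94, 136.94, 159.86, 180, 180, 180].

## Interface

Orientations are given as [roll, pitch, yaw] about the fixed x, y, z axes, in that order (R = Rz(yaw) Ry(pitch) Rx(roll)).
In Python, from bench import * gives the robot as it stands.
- The arm moves only by the shell command python3 -m creep 'ROWS' [FORCE]. ROWS is a JSON object of lists of equal length, an entry for each row: "translation": the shift along the tool's x, y, z in mm, a list of three; "rotation": the turn, a rotation vector about the tool's x, y, z in rad, a list of three; "claw": the finger opening in mm, from 0 to 85.4. In form: {"translation": [[dx, dy, dz], ...], "rotation": [[ax, ay, az], ...], "claw": [claw, ...]}. A call has 1 to 10 rows; each row shifts and turns the commanded pose from where the row before left it, along the tool's axes as they then stand; what a row does not reach is not made up. A row lasts 1/10 s, in which the tool goes at most 50 mm and 8.59 degrees, less where a joint would pass 70% of its speed; a pose out of reach is approached as far as the arm can. A call is refused whole if a number of a shift passes 50 or a number of a turn 0.15, either way. A call with a gripper value outside its range is refused whole. The fingers move at their own pace and stop on an object; FORCE is the grip in N (left out, the last holds). Time passes only in rows, so rows that do not move let the fingers close. It gives the time, the measured TCP pose, the force and the opening at its end, in the units of the state.
- sense(): the state, without advancing time (a new reading comes with each control period).
- snapshot(name): name is "side" or "top" or "wrist"; returns a dict with "frame" (384x512x3 uint8, red, green, blue), "intrinsics" (3x3 intrinsics, pixels), "dist" ([k1, k2, p1, p2, k3] as OpenCV has them; the pictures are not rectified), "extrinsics" (4x4, takes a point from camera to world coordinates). Camera axes: x right, y up, looking along -z (the intrinsics and any distortion apply to the point x, -y, -z); pixel columns grow to the right and rows downward; lengths in mm; the calibration is good to about 2 mm. A picture is of the moment at which its call begins. There is no depth.
- hand_in(): hands the job in, once; it reports no verdict.
The state is a dict: "time": time; "joint_pos": joint angles; "qd": joint speeds; "joint_efforts": joint torques, N m; "tool_pos": TCP position; "tcp_rot": TCP orientation; "ft_force": force on the tool from outside, world axes, zero at the start; "wrist_torque": the same for the moment, N m; "finger_gap": finger opening in mm.
Only numpy, scipy, OpenCV 4.12 (cv2) and the standard library are available. Lean on these libraries where they do the work, as an engineer would, in place of code of your own. Each camera call takes 0.05 s, during which the arm holds its last target.

## Working session

There is one attempt and no reset: what is moved stays moved. The work goes in short steps, Python scripts to look and compute and a shell command to move; the robot and the scene stay as the last step left them, time stands still between calls to the robot, and variables do not carry over. Pictures are saved under pics/ and viewed, and the job is handed in when it is done.

```bash
ls; mkdir -p pics; python3 - <<'E'
from bench import *
import cv2,json
s=sense();print({k:(v if not hasattr(v,'tolist') else v.tolist()) for k,v in s.items()})
for n in("side","top","wrist"):
    d=snapshot(n);cv2.imwrite(f"pics/{n}0.png",cv2.resize(d["frame"][:,:,::-1],(800,600),interpolation=cv2.INTER_CUBIC))
    print(n,d["intrinsics"],d["dist"],d["extrinsics"])
E
```

```text
pics
{'time': 0.0, 'joint_pos': [-68.37572121940046, 7.515013225937902, 85.32774208024979, -0.0005924863253050129, 87.25909150258724, -4.891817342927292], 'qd': [-0.008155053407714831, 0.02780759319799749, 0.018186590541687638, -0.04374340871691754, -0.024627658396707802, -0.08343743005093589], 'joint_efforts': [-0.0004235675532981986, -56.93854808807373, -50.05616784095764, -0.0002220575288447435, 0.014487140870187432, 1.4084841666317516e-05], 'tool_pos': [267.7049589151066, -536.3848982464408, 230.26012214315386], 'tcp_rot': [-179.89847370704794, -0.008095342660034161, 26.5161178096481], 'ft_force': [0.22921607591893922, -0.4029651481739303, -0.06474059322485384], 'wrist_torque': [0.0387917458046274, -0.034916275414930045, -0.01090100925831858], 'finger_gap': 85.52991872818214}
side [[358.03006323   0.         255.42300031]
 [  0.         358.03006323 189.26360337]
 [  0.           0.           1.        ]] [0.00221021 0.         0.         0.         0.        ] [[-9.34903559e-01  1.43656332e-01 -3.24527646e-01  1.61074097e+02]
 [-3.54142326e-01 -3.17825577e-01  8.79528349e-01  1.
[... 364 characters left out ...]
10e-01 -1.29337994e-01  3.90287255e+02]
 [-9.99944694e-01  7.46629725e-03 -7.40698027e-03 -1.18580872e+01]
 [-6.37882877e-03  1.29392776e-01  9.91572902e-01  1.21298766e+03]
 [ 0.00000000e+00  0.00000000e+00  0.00000000e+00  1.00000000e+00]]
wrist [[316.50071126   0.         259.99555986]
 [  0.         316.50071126 191.99069527]
 [  0.           0.           1.        ]] [0.01484992 0.         0.         0.         0.        ] [[ 4.45895896e-01  8.46867164e-01  2.89815211e-01  3.44090330e+02]
 [-8.95082372e-01  4.22633133e-01  1.42157594e-01 -4.98086101e+02]
 [-2.09691243e-03 -3.22795974e-01  9.46466250e-01  3.73974255e+02]
 [ 0.00000000e+00  0.00000000e+00  0.00000000e+00  1.00000000e+00]]
```

View pics/top0.png

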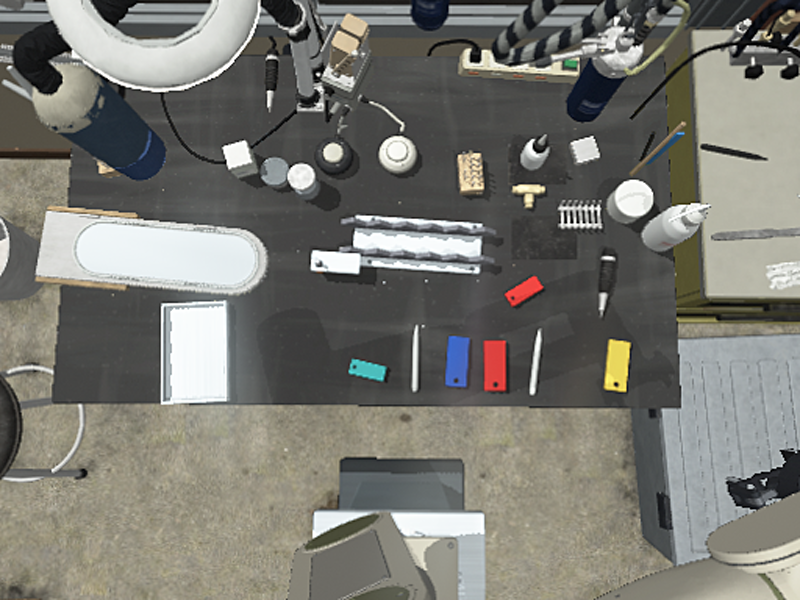

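View pics/side0.png

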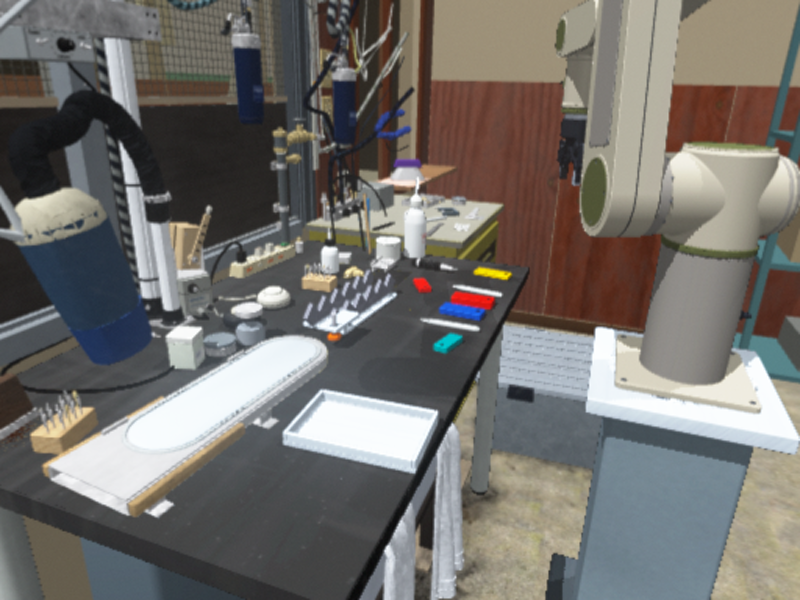

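View pics/wrist0.png

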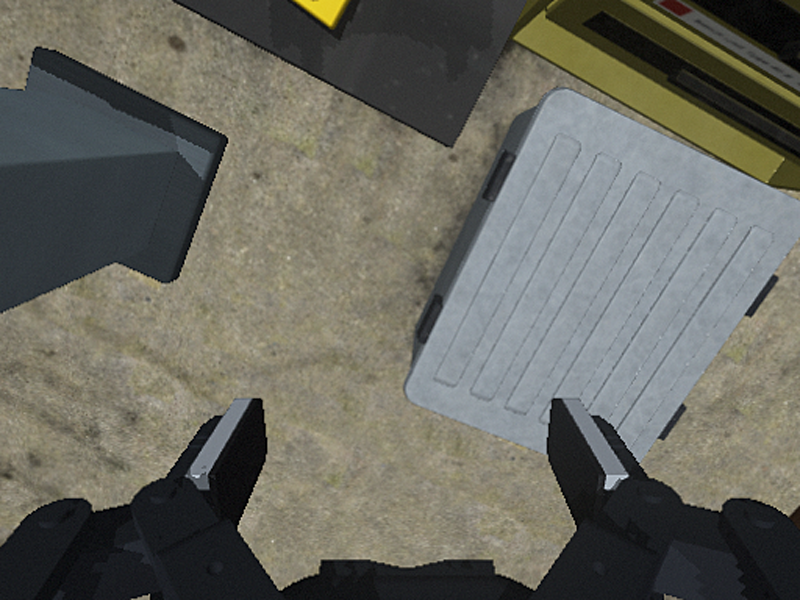

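The top view shows packers blue (457,362), red large (495,366), red small (524,291), turquoise (367,370) and yellow (617,366). It also shows pens at (416,358) and (536,360), a handpiece at (608,283), the stand at (418,243) with its pad arm at (335,262), and the tray at (195,352). A black thing at (271,75) may be another handpiece, so I'll work out its world coordinates.

```bash
cat > h.py <<'E'
from bench import *
import cv2,numpy as np
from scipy.spatial.transform import Rotation as R
def cast(d,uv,z):
    """pixel(s) (512x384) -> world at plane z"""
    uv=np.atleast_2d(np.array(uv,float))
    n=cv2.undistortPoints(uv[:,None],d["intrinsics"],np.array(d["dist"])).reshape(-1,2)
    E=np.array(d["extrinsics"]);dirs=np.c_[n[:,0],-n[:,1],-np.ones(len(n))]@E[:3,:3].T
    o=E[:3,3];t=(z-o[2])/dirs[:,2];return o+dirs*t[:,None]
def proj(d,P):
    E=np.array(d["extrinsics"]);p=(np.atleast_2d(P)-E[:3,3])@E[:3,:3]
    q=np.c_[p[:,0],-p[:,1],-p[:,2]]
    return cv2.projectPoints(q,np.zeros(3),np.zeros(3),d["intrinsics"],np.array(d["dist"]))[0].reshape(-1,2)
def tri(d1,uv1,d2,uv2):
    r=[]
    for d,uv in((d1,uv1),(d2,uv2)):
        a=cast(d,uv,0)[0];o=np.array(d["extrinsics"])[:3,3];v=a-o;r.append((o,v/np.linalg.norm(v)))
    A=sum(np.eye(3)-np.outer(v,v) for o,v in r);b=sum((np.eye(3)-np.outer(v,v))@o for o,v in r)
    p=np.linalg.solve(A,b);return p,[np.linalg.norm((np.eye(3)-np.outer(v,v))@(p-o)) for o,v in r]
def rect(mask,d,z,minA=40):
    out=[]
    for c in cv2.findContours(mask.astype(np.uint8),cv2.RETR_EXTERNAL,cv2.CHAIN_APPROX_NONE)[0]:
        if cv2.contourArea(c)<minA: continue
        w=cast(d,c.reshape(-1,2),z)[:,:2].astype(np.float32)
        (cx,cy),(a,b),_=cv2.minAreaRect(w);bx=cv2.boxPoints(((cx,cy),(a,b),_))
        e1=bx[1]-bx[0];e2=bx[2]-bx[1];e=e1 if np.linalg.norm(e1)>np.linalg.norm(e2) else e2
        ang=np.degrees(np.arctan2(e[1],e[0]))%180
        out.append((round(cx,1),round(cy,1),round(max(a,b),1),round(min(a,b),1),round(ang,1),c.reshape(-1,2).mean(0).round()))
    return out
def crop(d,u0,v0,u1,v1,name,s=4):
    cv2.imwrite(name,cv2.resize(d["frame"][v0:v1,u0:u1,::-1],None,fx=s,fy=s,interpolation=cv2.INTER_CUBIC))
E
python3 - <<'E'
from h import *
d=snapshot("top");f=d["frame"];hsv=cv2.cvtColor(f,cv2.COLOR_RGB2HSV)
H,S,V=hsv[...,0].astype(int),hsv[...,1],hsv[...,2]
for n,lo,hi,z in(("yellow",20,35,10),("blue",105,130,14),("red",-1,8,18),("turq",80,98,14)):
    m=(H>=lo)&(H<=hi)&(S>130)&(V>60); 
    if n=="red": m|=(H>172)&(S>130)&(V>60)
    m[:90]=0; m[270:]=0
    print(n,rect(m,d,z))
s=.64
for n,p,z in(("hp",(608,283),12),("far",(271,75),12),("penA top/bot",(416,325),6),("",(415,390),6),("penB",(540,330),6),("",(533,393),6),("bench corners",(53,403),0),("",(680,407),0),("trayTL",(162,303),20),("trayTR",(227,301),20),("BL",(162,403),20),("BR",(229,401),20),("standleft",(350,217),55),("standright",(495,228),55)):
    print(n,cast(d,np.array(p)*s,z).round(0))
crop(d,150,30,350,180,"pics/c1.png",4); crop(d,300,130,440,260,"pics/c2.png",5)
E
```

```text
yellow [(425.4, -412.5, 96.6, 42.4, np.float32(172.1), array([395., 234.]))]
blue [(431.1, -108.5, 93.9, 39.8, np.float32(175.8), array([292., 231.])), (804.8, 510.9, 65.3, 40.6, np.float32(118.6), array([ 91., 107.]))]
red [(422.2, -178.9, 94.4, 41.5, np.float32(179.5), array([316., 234.])), (565.5, -236.9, 71.6, 31.1, np.float32(122.0), array([335., 186.]))]
turq [(412.5, 61.3, 67.9, 29.6, np.float32(77.5), array([235., 237.]))]
hp [[ 582. -401.   12.]]
far [[1003.  264.   12.]]
penA top/bot [[499. -32.   6.]]
 [[375. -30.   6.]]
penB [[ 491. -270.    6.]]
 [[ 371. -254.    6.]]
bench corners [[345. 659.   0.]]
 [[ 347. -532.    0.]]
trayTL [[536. 455.  20.]]
trayTR [[541. 331.  20.]]
BL [[347. 444.  20.]]
BR [[352. 319.  20.]]
standleft [[698.  95.  55.]]
standright [[ 679. -179.   55.]]
```

View pics/c1.png

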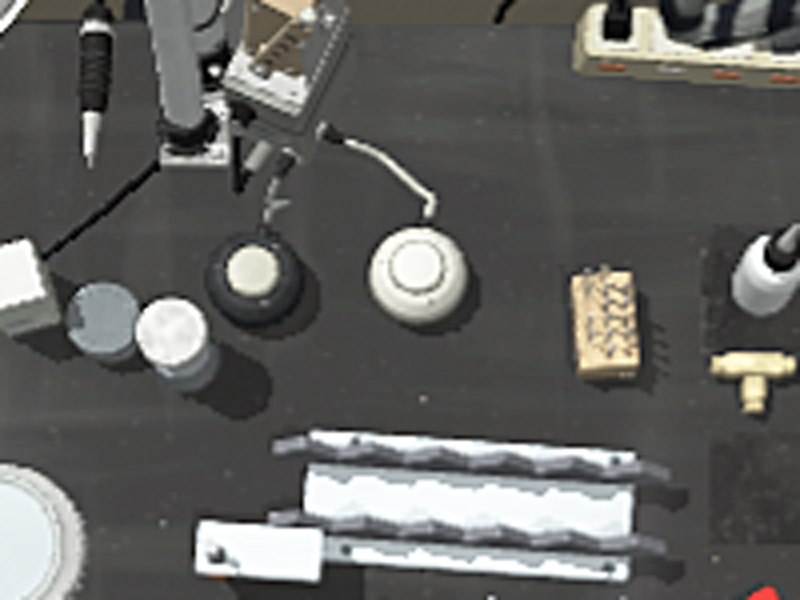

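View pics/c2.png

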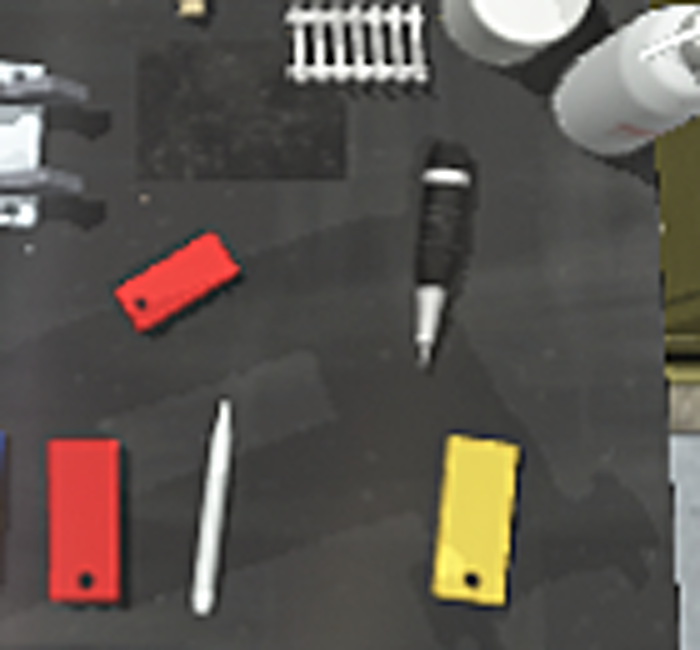

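The handpiece at (271,75) px works out to x≈1003, which is out of reach, and it has a cable, so it's bench decor. The tools to lay in are one handpiece and two pens. Next I'll bring the wrist camera over the stand and pad.

```bash
cat >> h.py <<'E'
def st():
    s=sense();print("t %.1f tcp %s rpy %s gap %.1f F %s j %s"%(s["time"],np.round(s["tool_pos"],1),np.round(s["tcp_rot"],2),s["finger_gap"],np.round(s["ft_force"],1),np.round(s["joint_pos"],0)))
    return s
def rel(pos,rpy):
    """shift (in present tool axes) then turn, and turn-first shift"""
    s=st();R0=R.from_euler("xyz",s["tcp_rot"],degrees=True);R1=R.from_euler("xyz",rpy,degrees=True)
    dp=np.array(pos)-np.array(s["tool_pos"]);rv=(R0.inv()*R1).as_rotvec()
    print("shift-first",R0.inv().apply(dp).round(1),"| turn",rv.round(3),"|turn|deg %.1f"%np.degrees(np.linalg.norm(rv)),"| shift-after",R1.inv().apply(dp).round(1),"len %.0f"%np.linalg.norm(dp))
E
python3 -m creep '{"translation":[[29.4,-32.9,-7.1],[29.4,-32.9,-7.1],[29.4,-32.9,-7.1],[29.4,-32.9,-7.1],[29.4,-32.9,-7.1],[29.4,-32.9,-7.1],[29.4,-32.9,-7.1],[29.4,-32.9,-7.1],[29.4,-32.9,-7.1],[29.4,-32.9,-7.1]],"rotation":[[0,0,0],[0,0,0],[0,0,0],[0,0,0],[0,0,0],[0,0,0],[0,0,0],[0,0,0],[0,0,0],[0,0,0]],"claw":[85,85,85,85,85,85,85,85,85,85]}'
python3 -m creep '{"translation":[[29.4,-32.9,-7.1],[29.4,-32.9,-7.1],[29.4,-32.9,-7.1],[29.4,-32.9,-7.1],[0,0,0],[0,0,0],[0,0,0],[0,0,0],[0,0,0],[0,0,0]],"rotation":[[0,0,0],[0,0,0],[0,0,0],[0,0,0],[0,0,-0.149],[0,0,-0.149],[0,0,-0.149],[0,0,-0.149],[0,0,-0.149],[0,0,-0.149]],"claw":[85,85,85,85,85,85,85,85,85,85]}'
python3 -m creep '{"translation":[[0,0,0],[0,0,0],[0,0,0],[0,0,0],[0,0,0],[0,0,0],[0,0,0],[0,0,0],[0,0,0],[0,0,0]],"rotation":[[0,0,-0.149],[0,0,-0.149],[0,0,-0.149],[0,0,-0.149],[0,0,-0.149],[0,0,-0.149],[0,0,-0.149],[0,0,-0.149],[0,0,-0.149],[0,0,-0.149]],"claw":[85,85,85,85,85,85,85,85,85,85]}'
python3 - <<'E'
from h import *
rel([430,60,330],[180,0,180])
E
```

```text
time: 1.2
tool_pos: [384.1, -109.5, 302.6]
tcp_rot: [180.0, -0.0, 26.5]
ft_force: [1.2, -0.3, 0.5]
finger_gap: 85.2
time: 2.2
tool_pos: [430.4, 59.1, 330.5]
tcp_rot: [-180.0, 0.0, 78.1]
ft_force: [0.4, -0.5, -0.7]
finger_gap: 85.0
time: 3.2
tool_pos: [430.4, 59.0, 330.6]
tcp_rot: [-180.0, -0.0, 163.5]
ft_force: [0.8, 0.4, 0.4]
finger_gap: 85.0
t 3.2 tcp [430.4  59.  330.6] rpy [-1.7999e+02 -1.0000e-02  1.6346e+02] gap 85.0 F [0.8 0.4 0.4] j [  1. -20. 100.  -0.  99. -72.]
shift-first [0.7 0.8 0.6] | turn [-0.    -0.    -0.289] |turn|deg 16.5 | shift-after [0.4 1.  0.6] len 1
```

```bash
python3 -m creep '{"translation":[[0,0,0],[0,0,0],[0,0,0]],"rotation":[[0,0,-0.145],[0,0,-0.144],[0,0,0]],"claw":[85,85,85]}'
python3 - <<'E'
from h import *
d=snapshot("wrist");cv2.imwrite("pics/w1.png",cv2.resize(d["frame"][::-1,::-1,::-1],(800,600),interpolation=cv2.INTER_CUBIC))
E
```

```text
time: 3.5
tool_pos: [430.5, 59.0, 330.6]
tcp_rot: [180.0, -0.0, 179.8]
ft_force: [-0.5, -0.5, 0.0]
finger_gap: 85.3
```

View pics/w1.png

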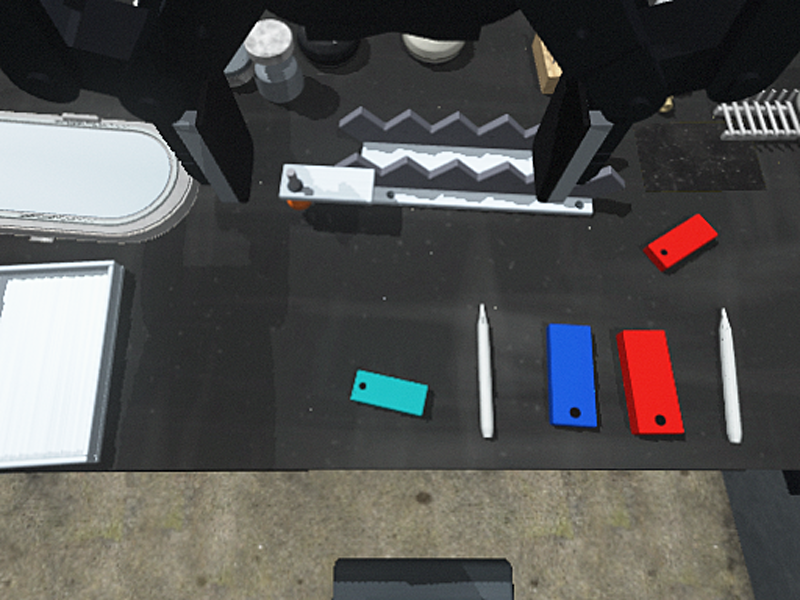

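The rotated wrist view shows the stand, with the pad's orange rim at (297,202) and the packers below it. Now I'll take a low, tilted view toward the pad to measure the gap.

```bash
python3 - <<'E'
from h import *
d=snapshot("top")
for p in((628,580),(633,455),(310,432)):
    print(cast(d,np.array(p)/4+[150,30],8).round(1))
w=snapshot("wrist")
print("pad",cast(w,[(512-1-297*.64,384-1-202*.64)],15))
rel([500,130,170],[180,0,180])
E
```

```text
[[ 600.1 -154.8    8. ]]
[[ 697.4 -159.3    8. ]]
[[713.8  88.9   8. ]]
pad [[613.95431075 158.59273955  15.        ]]
t 3.6 tcp [430.5  59.  330.6] rpy [-1.8000e+02 -1.0000e-02  1.7943e+02] gap 85.0 F [-0.2 -0.2  0.2] j [  1. -20. 100.  -0.  99. -88.]
shift-first [-68.8  71.7 160.6] | turn [-0.   -0.   -0.01] |turn|deg 0.6 | shift-after [-69.5  71.  160.6] len 189
```

```bash
python3 -m creep '{"translation":[[-22,19,28],[-22,19,28],[-22,19,28],[-22,19,28],[-22,19,28],[0,0,0],[0,0,0],[0,0,0],[0,0,0],[0,0,0]],"rotation":[[0,0,0],[0,0,0],[0,0,0],[0,0,0],[0,0,0],[0,-0.149,0],[0,-0.149,0],[0,-0.149,0],[0,-0.149,0],[0,-0.149,0]],"claw":[85,85,85,85,85,85,85,85,85,85]}'
python3 -m creep '{"translation":[[0,0,0],[0,0,0],[0,0,0],[0,0,0]],"rotation":[[0,-0.149,0],[0,-0.149,0],[0,0,0],[0,0,0]],"claw":[85,85,85,85]}'
python3 - <<'E'
from h import *
st()
d=snapshot("wrist");cv2.imwrite("pics/w2.png",cv2.resize(d["frame"][::-1,::-1,::-1],(800,600),interpolation=cv2.INTER_CUBIC));print(d["extrinsics"][:,3])
E
```

```text
time: 4.65
tool_pos: [541.4, 153.9, 191.6]
tcp_rot: [179.7, 43.1, 179.4]
ft_force: [0.6, -1.5, 0.7]
finger_gap: 85.2
time: 5.05
tool_pos: [550.9, 154.0, 192.5]
tcp_rot: [-179.0, 54.8, 179.3]
ft_force: [0.4, 0.4, -0.0]
finger_gap: 85.4
t 5.0 tcp [550.9 154.  192.5] rpy [-179.01   54.75  179.34] gap 85.4 F [ 0.4  0.4 -0. ] j [ 23. -36. 142. -45.  29. -35.]
[388.12768123 159.65581353 207.76426971   1.        ]
```

View pics/w2.png

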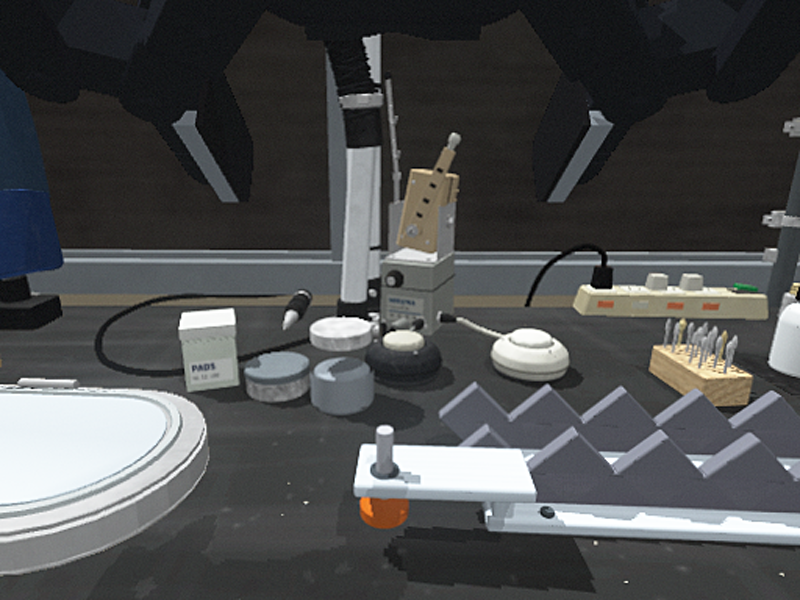

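```bash
python3 -m creep '{"translation":[[22.5,0,15.8],[22.5,0,15.8],[22.5,0,15.8],[22.5,0,15.8],[0,0,0],[0,0,0]],"rotation":[[0,0,0],[0,0,0],[0,0,0],[0,0,0],[0,0,0],[0,0,0]],"claw":[85,85,85,85,85,85]}'
python3 - <<'E'
from h import *
st()
d=snapshot("wrist");print(d["extrinsics"].round(3).tolist())
f=d["frame"][::-1,::-1,::-1];np.save("pics/w3.npy",d["frame"])
cv2.imwrite("pics/w3.png",cv2.resize(f[200:384,150:400],None,fx=3.2,fy=3.2,interpolation=cv2.INTER_CUBIC))
E
```

```text
time: 5.7
tool_pos: [555.4, 154.2, 93.1]
tcp_rot: [-178.7, 53.9, 179.4]
ft_force: [0.4, 0.8, -0.3]
finger_gap: 85.4
t 5.7 tcp [555.4 154.2  93.1] rpy [-178.7    53.89  179.37] gap 85.4 F [ 0.4  0.8 -0.3] j [ 23. -19. 143. -76.  21.  -0.]
[[0.03, -0.296, -0.955, 392.87], [0.999, -0.003, 0.032, 160.592], [-0.013, -0.955, 0.296, 110.886], [0.0, 0.0, 0.0, 1.0]]
```

View pics/w3.png

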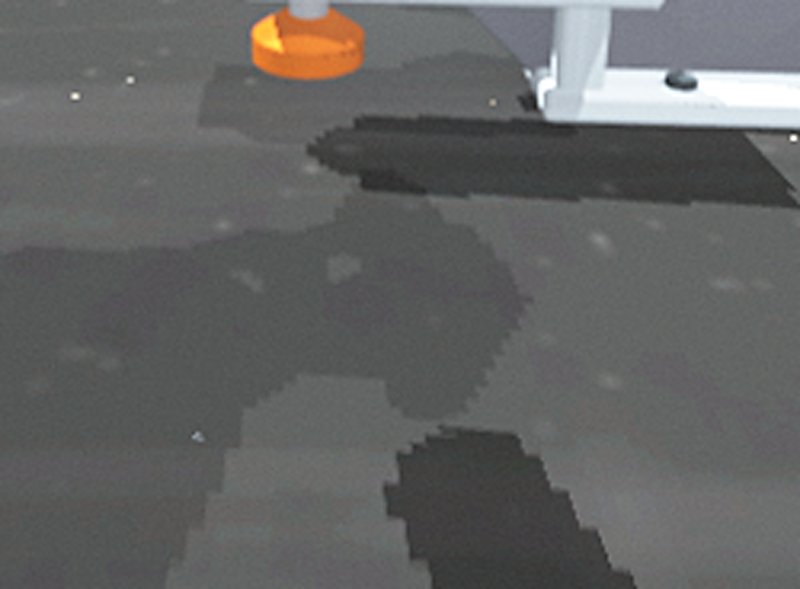

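```bash
python3 - <<'E'
from h import *
d=snapshot("wrist")
f=d["frame"];hsv=cv2.cvtColor(f,cv2.COLOR_RGB2HSV);m=(hsv[...,0]>5)&(hsv[...,0]<22)&(hsv[...,1]>150)
ys,xs=np.nonzero(m);k=(abs(xs-266)<30)&(abs(ys-158)<30);xs,ys=xs[k],ys[k]
print("cols",xs.min(),xs.max(),"rows",ys.min(),ys.max())
uc=(xs.min()+xs.max())/2; vb=ys.min()-.5   # image upside down: min row = bottom
print(uc,vb)
def at_x(uv,x):
    a=cast(d,uv,0)[0];b=cast(d,uv,50)[0];t=(x-a[0])/(b[0]-a[0]);return a+t*(b-a)
for x in(592,596,600): print("rim z at x",x,at_x((uc,vb),x).round(1))
# plate near-left corner, lower edge and top edge
for p in((552,124),(545,100)):
    uv=(511-(150+p[0]/3.2),383-(200+p[1]/3.2)); print(p,cast(d,uv,0).round(1),cast(d,uv,8).round(1))
th=np.radians(-3.8);c=np.array([657,-33])
for q in((-50,125),(-60,183)): print(q,c+np.array([np.cos(th)*q[0]-np.sin(th)*q[1],np.sin(th)*q[0]+np.cos(th)*q[1]]))
E
```

```text
cols 248 282 rows 157 178
265.0 156.5
rim z at x 592 [592.  157.4  25. ]
rim z at x 596 [596.  157.3  23.3]
rim z at x 600 [600.  157.3  21.5]
(552, 124) [[624.7  94.9   0. ]] [[608.1  99.6   8. ]]
(545, 100) [[639.3  93.2   0. ]] [[621.7  98.1   8. ]]
(-50, 125) [615.39416414  95.03887856]
(-60, 183) [609.26003568 153.57410272]
```

Corrected against the base-plate corner, the pad's rim works out at about 19±3 mm, which doesn't settle the choice between red and blue. A slide test with red will decide it, watching the force. The candidates are red large (495,366), red small (524,291) and turquoise (367,370); the large one is meant, measured 94x41 against 72x31 for the small one. I'll back out first.

```bash
python3 -m creep '{"translation":[[-22.5,0,-15.8],[-22.5,0,-15.8],[-22.5,0,-15.8],[-22.5,0,-15.8],[0,0,0],[0,0,0],[0,0,0],[0,0,0],[0,0,0],[0,0,0]],"rotation":[[0,0,0],[0,0,0],[0,0,0],[0,0,0],[0,0.149,0],[0,0.149,0],[0,0.149,0],[0,0.149,0],[0,0.149,0],[0,0.149,0]],"claw":[85,85,85,85,85,85,85,85,85,85]}'
python3 - <<'E'
from h import *
rel([392,-179,150],[180,0,179.5])
E
```

```text
time: 6.8
tool_pos: [558.4, 154.9, 205.0]
tcp_rot: [-179.3, 4.3, 178.3]
ft_force: [0.5, -0.8, 0.4]
finger_gap: 85.2
t 6.8 tcp [558.4 154.9 205. ] rpy [-179.34    4.35  178.27] gap 85.2 F [ 0.5 -0.8  0.4] j [ 11.   1.  95.  -2.  80. -77.]
shift-first [ 160.  -338.3   46.9] | turn [-0.012  0.076 -0.022] |turn|deg 4.6 | shift-after [ 163.5 -335.4   55. ] len 377
```

```bash
python3 -m creep '{"translation":[[0,0,0],[18.2,-37.3,6.1],[18.2,-37.3,6.1],[18.2,-37.3,6.1],[18.2,-37.3,6.1],[18.2,-37.3,6.1],[18.2,-37.3,6.1],[18.2,-37.3,6.1],[18.2,-37.3,6.1],[18.2,-37.3,6.1]],"rotation":[[-0.012,0.076,-0.022],[0,0,0],[0,0,0],[0,0,0],[0,0,0],[0,0,0],[0,0,0],[0,0,0],[0,0,0],[0,0,0]],"claw":[54,54,54,54,54,54,54,54,54,54]}'
python3 -m creep '{"translation":[[0,0,0],[0,0,0]],"rotation":[[0,0,0],[0,0,0]],"claw":[54,54]}'
python3 - <<'E'
from h import *
rel([392,-179,6],[180,0,179.5])
d=snapshot("wrist");cv2.imwrite("pics/w4.png",cv2.resize(d["frame"][::-1,::-1,::-1],(800,600),interpolation=cv2.INTER_CUBIC))
f=d["frame"];hsv=cv2.cvtColor(f,cv2.COLOR_RGB2HSV);m=((hsv[...,0]<8)|(hsv[...,0]>172))&(hsv[...,1]>130)&(hsv[...,2]>150)
print(rect(m,d,18))
E
```

```text
time: 7.8
tool_pos: [389.6, -181.5, 149.3]
tcp_rot: [-179.7, 0.3, 179.5]
ft_force: [1.1, -1.0, -0.3]
finger_gap: 53.9
time: 8.0
tool_pos: [389.8, -180.8, 148.9]
tcp_rot: [-179.8, 0.2, 179.3]
ft_force: [1.0, 0.6, -0.1]
finger_gap: 54.2
t 8.0 tcp [ 389.8 -180.8  148.9] rpy [-179.76    0.18  179.26] gap 54.2 F [ 1.   0.6 -0.1] j [ -32.  -17.  117.   -0.   80. -121.]
shift-first [ -1.7   2.5 142.9] | turn [-0.004  0.003 -0.004] |turn|deg 0.4 | shift-after [ -2.2   1.9 142.9] len 143
[(559.9, -231.8, 68.8, 35.4, np.float32(122.1), array([216., 330.])), (424.4, -177.9, 98.7, 40.4, np.float32(0.4), array([263., 211.]))]
```

View pics/w4.png

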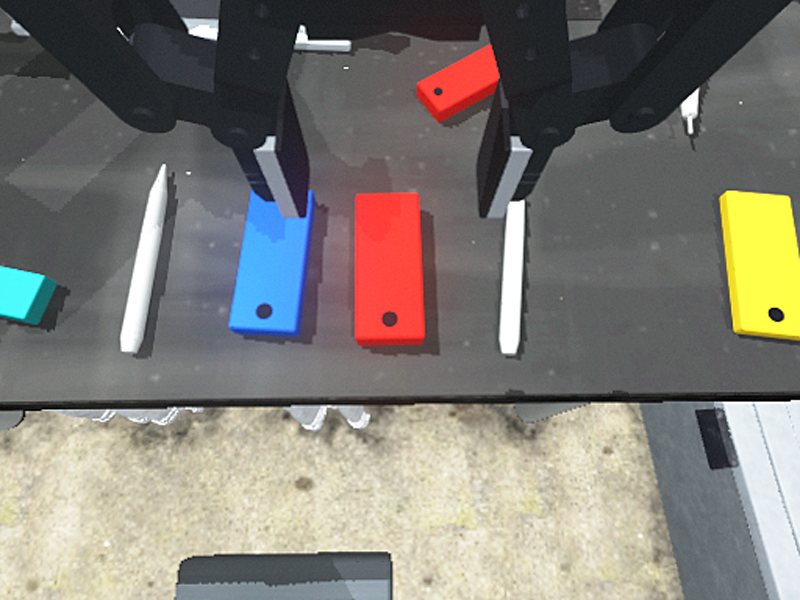

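```bash
python3 -m creep '{"translation":[[-2,2.8,35],[0,0,35],[0,0,35],[0,0,30],[0,0,10],[0,0,0],[0,0,0],[0,0,0],[0,0,0],[0,0,0]],"rotation":[[-0.004,0.003,-0.01],[0,0,0],[0,0,0],[0,0,0],[0,0,0],[0,0,0],[0,0,0],[0,0,0],[0,0,0],[0,0,0]],"claw":[54,54,54,54,54,54,36,36,36,36]}' 50
python3 -m creep '{"translation":[[0,0,0],[0,0,0],[0,0,-4],[0,0,-16],[0,0,-30],[0,0,-30],[0,0,0]],"rotation":[[0,0,0],[0,0,0],[0,0,0],[0,0,0],[0,0,0],[0,0,0],[0,0,0]],"claw":[36,36,36,36,36,36,36]}'
python3 - <<'E'
from h import *
st()
d=snapshot("wrist");cv2.imwrite("pics/w5.png",cv2.resize(d["frame"][::-1,::-1,::-1],(800,600),interpolation=cv2.INTER_CUBIC))
rel([550,157,84],[180,0,176.2])
E
```

```text
time: 9.05
tool_pos: [392.6, -178.3, 4.3]
tcp_rot: [-179.9, 0.0, 179.9]
ft_force: [-0.2, 1.2, 6.9]
finger_gap: 38.4
time: 9.75
tool_pos: [394.1, -179.4, 87.4]
tcp_rot: [-179.7, 0.2, 179.9]
ft_force: [0.5, -0.2, 0.3]
finger_gap: 38.7
t 9.8 tcp [ 394.1 -179.4   87.4] rpy [-179.75    0.23  179.89] gap 38.7 F [ 0.5 -0.2  0.3] j [ -31.  -13.  120.   -0.   72. -121.]
t 9.8 tcp [ 393.1 -178.7   85.2] rpy [-1.7983e+02  1.0000e-01  1.7989e+02] gap 38.7 F [-0.4  0.3 -1.1] j [ -31.  -13.  120.   -0.   72. -121.]
shift-first [-156.3  336.     0.4] | turn [-0.003  0.002  0.064] |turn|deg 3.7 | shift-after [-134.3  345.4    1.2] len 371
```

View pics/w5.png

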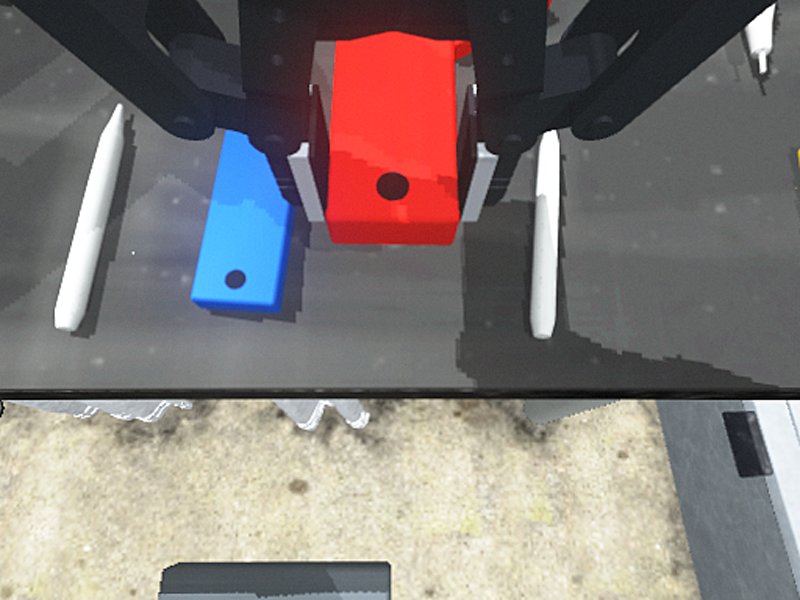

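```bash
python3 -m creep '{"translation":[[0,0,0],[-8.8,38.7,0],[-8.8,38.7,0],[-8.8,38.7,0],[-8.8,38.7,0],[-8.8,38.7,0],[-8.8,38.7,0],[-8.8,38.7,0],[-8.8,38.7,0],[-8.8,38.7,0]],"rotation":[[-0.003,0.002,0.064],[0,0,0],[0,0,0],[0,0,0],[0,0,0],[0,0,0],[0,0,0],[0,0,0],[0,0,0],[0,0,0]],"claw":[36,36,36,36,36,36,36,36,36,36]}'
python3 -m creep '{"translation":[[0,0,0],[0,0,0]],"rotation":[[0,0,0],[0,0,0]],"claw":[36,36]}'
python3 - <<'E'
from h import *
rel([495,163.6,6],[180,0,176.2])
d=snapshot("wrist");cv2.imwrite("pics/w6.png",cv2.resize(d["frame"][::-1,::-1,::-1],(800,600),interpolation=cv2.INTER_CUBIC))
E
```

```text
time: 10.8
tool_pos: [492.4, 166.3, 81.5]
tcp_rot: [179.9, -0.4, 176.2]
ft_force: [1.1, -0.4, -1.3]
finger_gap: 38.7
time: 11.0
tool_pos: [492.1, 165.3, 81.5]
tcp_rot: [179.9, -0.4, 176.4]
ft_force: [0.0, -0.0, -1.4]
finger_gap: 38.7
t 11.0 tcp [492.1 165.3  81.5] rpy [179.9   -0.43 176.36] gap 38.7 F [ 0.  -0.  -1.4] j [ 13.   3. 107.   0.  71. -74.]
shift-first [-3.6 -1.6 75.5] | turn [ 0.002 -0.007  0.003] |turn|deg 0.5 | shift-after [-3.  -1.5 75.5] len 76
```

View pics/w6.png

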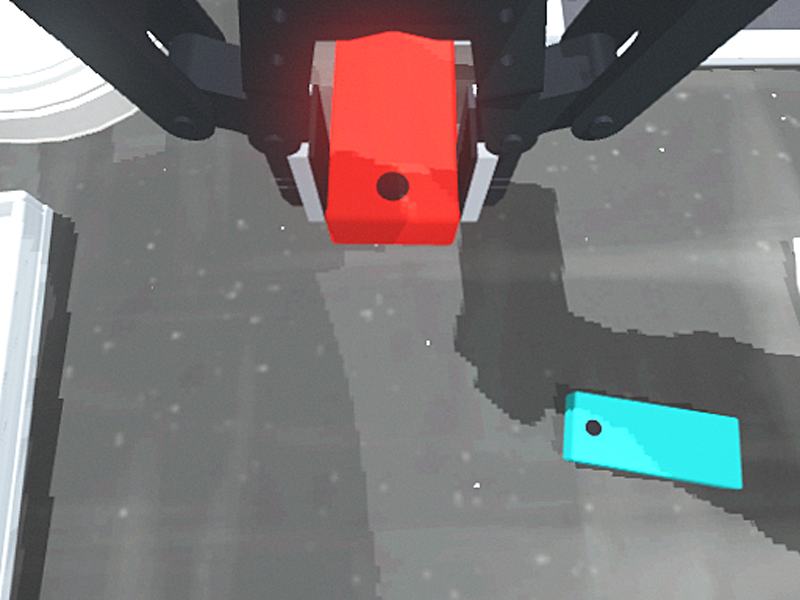

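```bash
python3 -m creep '{"translation":[[-3,-1.5,30],[0,0,30],[0,0,12],[0,0,3],[0,0,0],[0,0,0]],"rotation":[[0.002,-0.007,0.003],[0,0,0],[0,0,0],[0,0,0],[0,0,0],[0,0,0]],"claw":[36,36,36,36,36,36]}'
python3 - <<'E'
from h import *
rel([505,163,5.5],[180,0,176.2])
d=snapshot("side");crop(d,150,170,300,240,"pics/s1.png",5)
E
```

```text
time: 11.65
tool_pos: [497.1, 163.2, 9.3]
tcp_rot: [179.9, 0.2, 176.0]
ft_force: [-0.6, 0.5, -0.0]
finger_gap: 38.6
t 11.7 tcp [497.1 163.2   9.3] rpy [179.93   0.22 176.04] gap 38.6 F [-0.6  0.5 -0. ] j [ 13.   9. 109.   0.  62. -73.]
shift-first [-7.9  0.3  3.9] | turn [ 0.001  0.004 -0.003] |turn|deg 0.3 | shift-after [-7.9  0.3  3.8] len 9
```

View pics/s1.png

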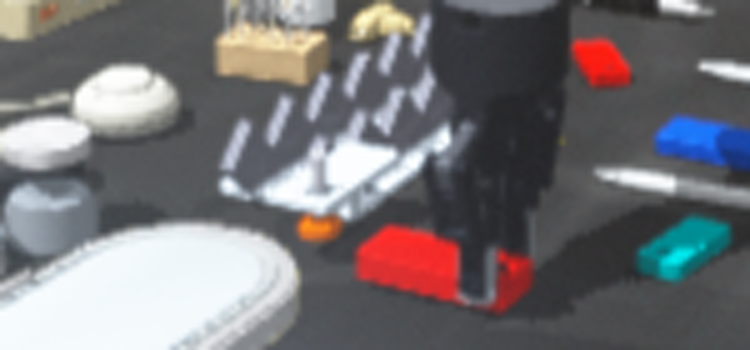

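```bash
python3 -m creep '{"translation":[[-5,0,3],[0,0,2],[0,0,0],[0,0,0]],"rotation":[[0,0.004,-0.003],[0,0,0],[0,0,0],[0,0,0]],"claw":[36,36,36,36]}'
python3 -m creep '{"translation":[[-4,0,0],[-4,0,0],[0,0,0]],"rotation":[[0,0,0],[0,0,0],[0,0,0]],"claw":[36,36,36]}'
python3 -m creep '{"translation":[[-3,0,0],[-3,0,0],[0,0,0]],"rotation":[[0,0,0],[0,0,0],[0,0,0]],"claw":[36,36,36]}'
python3 - <<'E'
from h import *
st()
d=snapshot("side");crop(d,150,170,300,240,"pics/s2.png",5)
E
```

```text
time: 12.1
tool_pos: [502.7, 163.1, 4.4]
tcp_rot: [179.9, 0.0, 176.2]
ft_force: [-0.1, -1.7, 5.8]
finger_gap: 38.8
time: 12.4
tool_pos: [509.1, 162.8, 4.3]
tcp_rot: [179.9, -0.2, 176.3]
ft_force: [-8.9, 0.5, 13.5]
finger_gap: 39.0
time: 12.7
tool_pos: [515.0, 162.5, 4.3]
tcp_rot: [179.9, -0.2, 176.3]
ft_force: [-9.6, 0.1, 16.3]
finger_gap: 38.7
t 12.7 tcp [515.  162.5   4.3] rpy [ 1.7994e+02 -1.7000e-01  1.7625e+02] gap 38.7 F [-9.6  0.1 16.3] j [ 12.  12. 106.   0.  63. -74.]
```

View pics/s2.png

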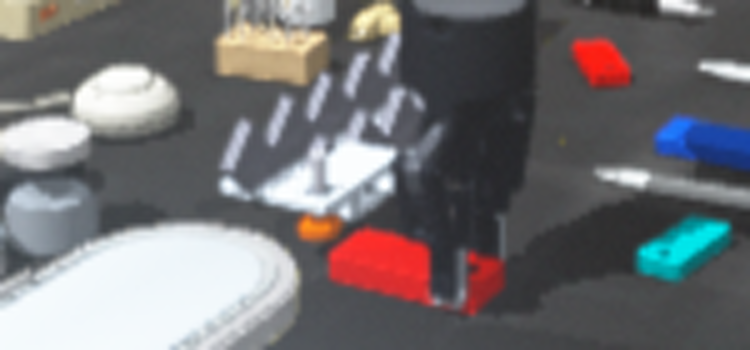

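```bash
python3 -m creep '{"translation":[[0,0,-0.7],[0,0,0]],"rotation":[[0,0.003,0],[0,0,0]],"claw":[36,36]}'
for i in 1; do python3 -m creep '{"translation":[[-3,0,0],[-3,0,0],[0,0,0]],"rotation":[[0,0,0],[0,0,0],[0,0,0]],"claw":[36,36,36]}'; done
python3 -m creep '{"translation":[[-2,0,0],[-2,0,0],[0,0,0]],"rotation":[[0,0,0],[0,0,0],[0,0,0]],"claw":[36,36,36]}'
python3 - <<'E'
from h import *
d=snapshot("side");crop(d,150,170,300,240,"pics/s3.png",5)
E
```

```text
time: 12.95
tool_pos: [515.3, 162.4, 4.4]
tcp_rot: [179.9, -0.3, 176.2]
ft_force: [-4.2, 0.8, 7.8]
finger_gap: 38.7
time: 13.25
tool_pos: [521.2, 161.9, 4.3]
tcp_rot: [179.9, -0.3, 176.2]
ft_force: [-5.9, -0.2, 8.7]
finger_gap: 38.7
time: 13.55
tool_pos: [524.9, 161.6, 4.3]
tcp_rot: [180.0, -0.3, 176.2]
ft_force: [-6.7, 0.6, 11.9]
finger_gap: 38.8
```

View pics/s3.png

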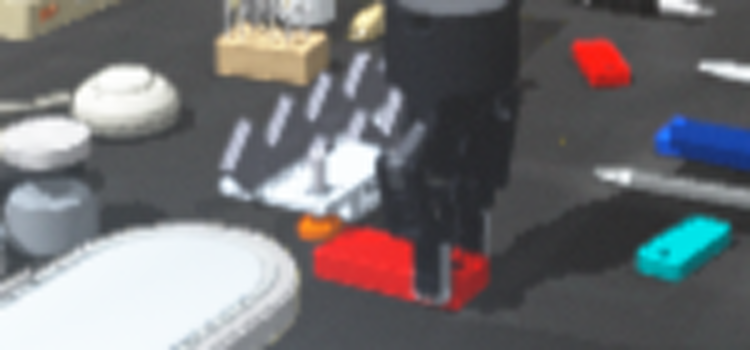

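```bash
python3 -m creep '{"translation":[[0,0,-0.5],[-2,0,0],[-2,0,0],[0,0,0]],"rotation":[[0,0.003,0],[0,0,0],[0,0,0],[0,0,0]],"claw":[36,36,36,36]}'
python3 -m creep '{"translation":[[-2,0,0],[-2,0,0],[0,0,0]],"rotation":[[0,0,0],[0,0,0],[0,0,0]],"claw":[36,36,36]}'
python3 - <<'E'
from h import *
d=snapshot("side");crop(d,180,180,260,240,"pics/s4.png",10)
d=snapshot("wrist");cv2.imwrite("pics/w7.png",cv2.resize(d["frame"][::-1,::-1,::-1],(800,600),interpolation=cv2.INTER_CUBIC))
E
```

```text
time: 14.0
tool_pos: [529.2, 161.2, 4.4]
tcp_rot: [180.0, -0.5, 176.2]
ft_force: [-3.3, 0.3, 6.1]
finger_gap: 38.4
time: 14.3
tool_pos: [533.2, 160.9, 4.3]
tcp_rot: [180.0, -0.5, 176.2]
ft_force: [-3.2, 0.6, 5.0]
finger_gap: 38.6
```

View pics/s4.png

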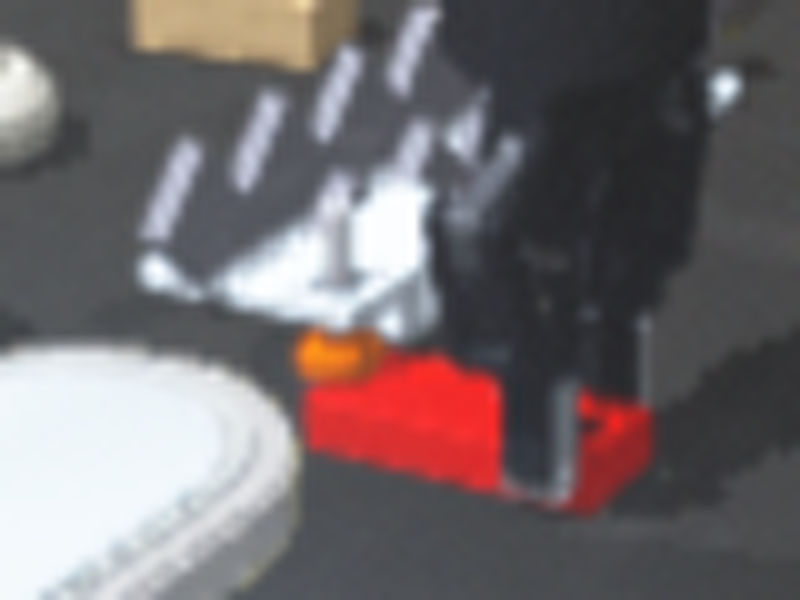

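View pics/w7.png

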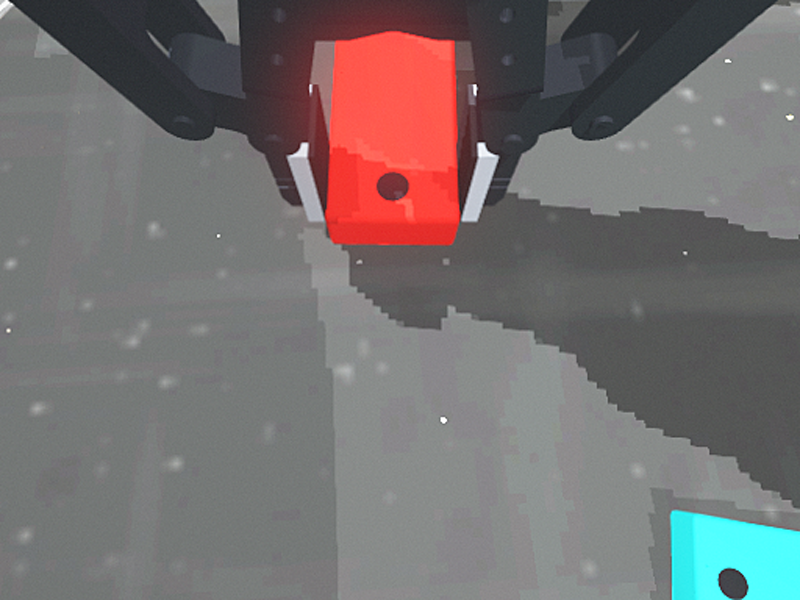

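Red is going under the pad with no rise in force: the front edge is past the pad centre and the orange disc shows over the red top. I'll keep going.

```bash
python3 -m creep '{"translation":[[-4,0,0],[-4,0,0],[-4,0,0],[-4,0,0],[0,0,0]],"rotation":[[0,0.003,0],[0,0,0],[0,0,0],[0,0,0],[0,0,0]],"claw":[36,36,36,36,36]}'
python3 -m creep '{"translation":[[-3,0,0],[-3,0,0],[-3,0,0],[0,0,0]],"rotation":[[0,0,0],[0,0,0],[0,0,0],[0,0,0]],"claw":[36,36,36,36]}'
python3 - <<'E'
from h import *
st()
d=snapshot("side");crop(d,180,180,260,240,"pics/s5.png",10)
d=snapshot("top");crop(d,170,130,290,220,"pics/t5.png",6)
E
```

```text
time: 14.9
tool_pos: [549.6, 159.9, 4.3]
tcp_rot: [180.0, -0.6, 176.2]
ft_force: [-2.9, 1.1, 7.1]
finger_gap: 38.6
time: 15.3
tool_pos: [558.3, 159.3, 4.4]
tcp_rot: [180.0, -0.6, 176.2]
ft_force: [-5.0, 1.4, 8.7]
finger_gap: 38.7
t 15.3 tcp [558.3 159.3   4.4] rpy [179.95  -0.62 176.24] gap 38.7 F [-5.   1.4  8.7] j [ 11.  18.  98.   0.  64. -76.]
```

View pics/s5.png

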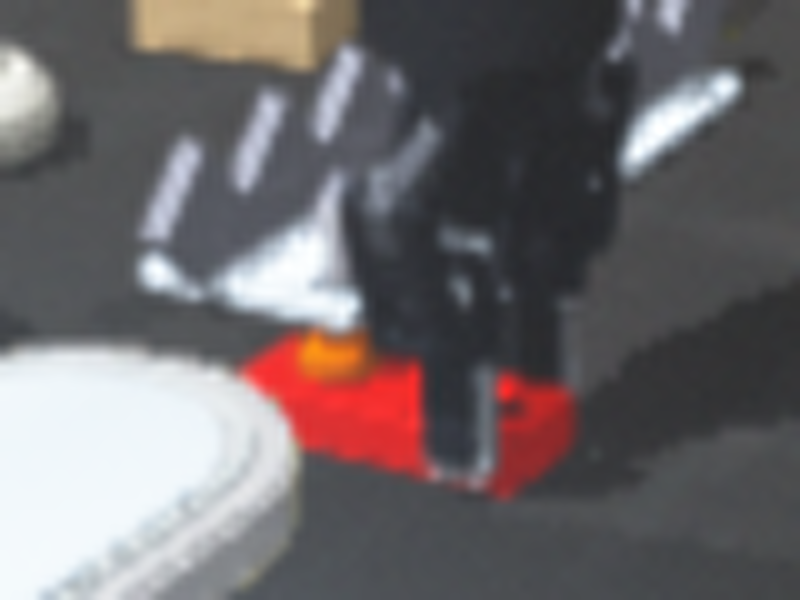

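View pics/t5.png

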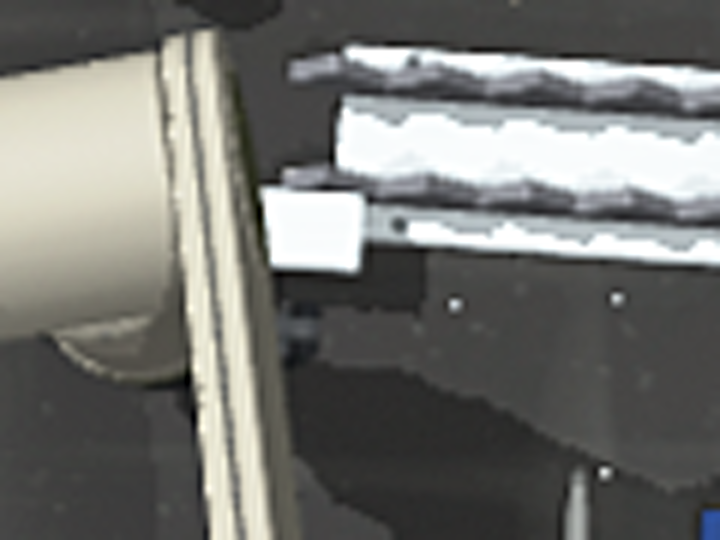

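```bash
python3 -m creep '{"translation":[[0,0,-0.5],[0,0,0],[0,0,0],[0,0,-10],[10,0,-25],[25,0,-30],[35,0,-35],[35,0,-35],[0,0,0],[0,0,0]],"rotation":[[0,0,0],[0,0,0],[0,0,0],[0,0,0],[0,0,0],[0,0,0],[0,0,0],[0,0,0],[0,0,0],[0,0,0]],"claw":[50,54,54,54,54,54,54,54,54,54]}'
python3 - <<'E'
from h import *
st()
d=snapshot("wrist");cv2.imwrite("pics/w8.png",cv2.resize(d["frame"][::-1,::-1,::-1],(800,600),interpolation=cv2.INTER_CUBIC))
f=d["frame"];hsv=cv2.cvtColor(f,cv2.COLOR_RGB2HSV);m=((hsv[...,0]<4)|(hsv[...,0]>172))&(hsv[...,1]>130)&(hsv[...,2]>100)
print(rect(m,d,18))
m=(hsv[...,0]>5)&(hsv[...,0]<22)&(hsv[...,1]>150);print(rect(m,d,24,10))
E
```

```text
time: 16.4
tool_pos: [455.5, 166.3, 142.7]
tcp_rot: [179.9, -0.4, 176.3]
ft_force: [-0.1, 0.5, -0.3]
finger_gap: 54.5
t 16.4 tcp [455.5 166.3 142.7] rpy [179.88  -0.37 176.27] gap 54.5 F [-0.1  0.5 -0.3] j [ 14.  -7. 109.   0.  78. -72.]
[(591.0, 158.5, 94.9, 39.5, np.float32(175.1), array([261., 305.]))]
[(606.1, 157.2, 24.6, 14.9, np.float32(86.1), array([259., 327.]))]
```

View pics/w8.png

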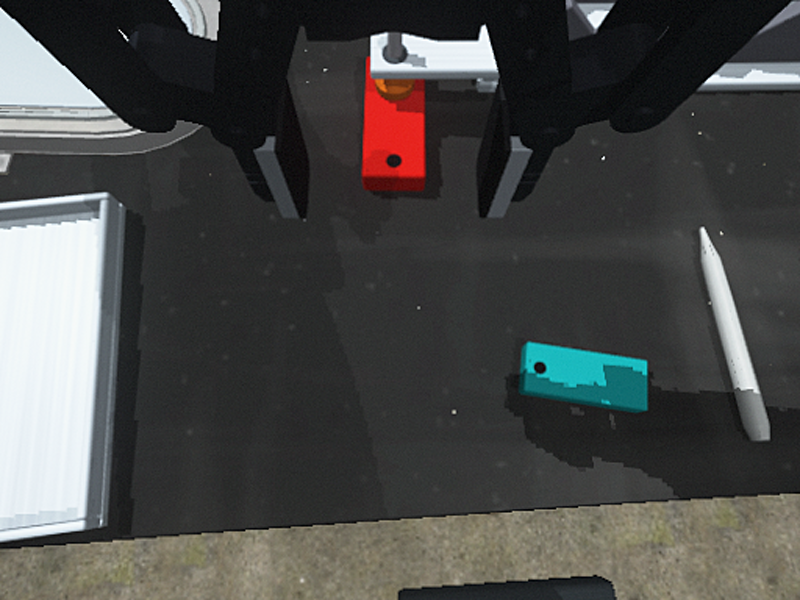

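Red (591,158) lies flat with the pad (≈611,157) well over it; 26 mm of packer extends past the pad centre. Blue is next, into the tray.

```bash
python3 - <<'E'
from h import *
d=snapshot("top");f=d["frame"];hsv=cv2.cvtColor(f,cv2.COLOR_RGB2HSV);H,S,V=hsv[...,0].astype(int),hsv[...,1],hsv[...,2]
for n,lo,hi,z in(("yellow",20,35,10),("blue",105,130,14)):
    m=(H>=lo)&(H<=hi)&(S>130)&(V>60);m[:150]=0;m[270:]=0;print(n,rect(m,d,z,20))
rel([431,-108.5,140],[180,0,175.8])
E
```

```text
yellow [(425.3, -412.7, 96.6, 42.5, np.float32(172.3), array([395., 234.]))]
blue [(430.1, -109.1, 95.8, 41.2, np.float32(176.1), array([292., 231.]))]
t 16.5 tcp [454.5 165.7 139.9] rpy [179.98  -0.66 176.23] gap 53.9 F [-0.2  0.5 -0.7] j [ 14.  -7. 109.   0.  78. -72.]
shift-first [ 5.500e+00 -2.752e+02 -1.000e-01] | turn [ 0.    -0.012  0.008] |turn|deg 0.8 | shift-after [ 3.400e+00 -2.752e+02 -1.000e-01] len 275
```

```bash
python3 -m creep '{"translation":[[0,0,0],[0.5,-39.3,0],[0.5,-39.3,0],[0.5,-39.3,0],[0.5,-39.3,0],[0.5,-39.3,0],[0.5,-39.3,0],[0.5,-39.3,0],[0,0,0],[0,0,0]],"rotation":[[0,-0.012,0.008],[0,0,0],[0,0,0],[0,0,0],[0,0,0],[0,0,0],[0,0,0],[0,0,0],[0,0,0],[0,0,0]],"claw":[60,60,60,60,60,60,60,60,60,60]}'
python3 - <<'E'
from h import *
rel([431,-108.5,4],[180,0,175.8])
d=snapshot("wrist");cv2.imwrite("pics/w9.png",cv2.resize(d["frame"][::-1,::-1,::-1],(800,600),interpolation=cv2.INTER_CUBIC))
f=d["frame"];hsv=cv2.cvtColor(f,cv2.COLOR_RGB2HSV);m=((hsv[...,0]>105)&(hsv[...,0]<130))&(hsv[...,1]>150)&(hsv[...,2]>170)
print(rect(m,d,14))
E
```

```text
time: 17.5
tool_pos: [430.1, -108.9, 138.9]
tcp_rot: [179.9, -0.1, 175.6]
ft_force: [0.2, 0.5, 0.2]
finger_gap: 59.5
t 17.5 tcp [ 430.1 -108.9  138.9] rpy [ 1.7992e+02 -9.0000e-02  1.7559e+02] gap 59.5 F [0.2 0.5 0.2] j [ -21.  -14.  116.    0.   78. -106.]
shift-first [ -1.    0.3 134.9] | turn [ 0.001 -0.002 -0.004] |turn|deg 0.2 | shift-after [ -0.8   0.5 134.9] len 135
[(432.5, -106.9, 94.9, 40.3, np.float32(176.0), array([260., 180.]))]
```

View pics/w9.png

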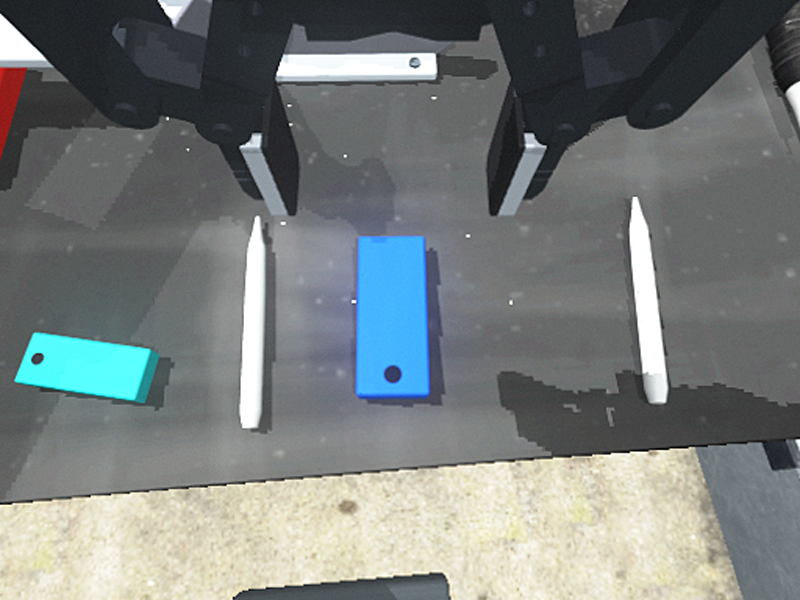

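```bash
python3 -m creep '{"translation":[[-1,1,40],[0,0,40],[0,0,30],[0,0,18],[0,0,7],[0,0,0],[0,0,0],[0,0,0],[0,0,0],[0,0,0]],"rotation":[[0,0,0],[0,0,0],[0,0,0],[0,0,0],[0,0,0],[0,0,0],[0,0,0],[0,0,0],[0,0,0],[0,0,0]],"claw":[60,60,60,60,60,60,36,36,36,36]}' 60
python3 -m creep '{"translation":[[0,0,0],[0,0,-5],[0,0,-25],[0,0,-40],[0,0,-40],[0,0,0]],"rotation":[[0,0,0],[0,0,0],[0,0,0],[0,0,0],[0,0,0],[0,0,0]],"claw":[36,36,36,36,36,36]}'
python3 - <<'E'
from h import *
rel([486,389.4,110],[180,0,93.3])
d=snapshot("wrist");cv2.imwrite("pics/w10.png",cv2.resize(d["frame"][::-1,::-1,::-1],(600,450),interpolation=cv2.INTER_CUBIC))
E
```

```text
time: 18.55
tool_pos: [433.4, -107.5, 6.9]
tcp_rot: [180.0, 0.2, 175.8]
ft_force: [-0.8, 1.7, 6.3]
finger_gap: 38.1
time: 19.15
tool_pos: [436.1, -108.9, 122.2]
tcp_rot: [-179.8, 0.7, 175.8]
ft_force: [0.9, -0.3, -0.9]
finger_gap: 37.8
t 19.1 tcp [ 436.1 -108.9  122.2] rpy [-179.85    0.67  175.77] gap 37.8 F [ 0.9 -0.3 -0.9] j [ -21.  -13.  116.    0.   76. -106.]
shift-first [-12.9 500.7  11. ] | turn [0.006 0.012 1.439] |turn|deg 82.5 | shift-after [494.6  78.5  12.2] len 501
```

View pics/w10.png

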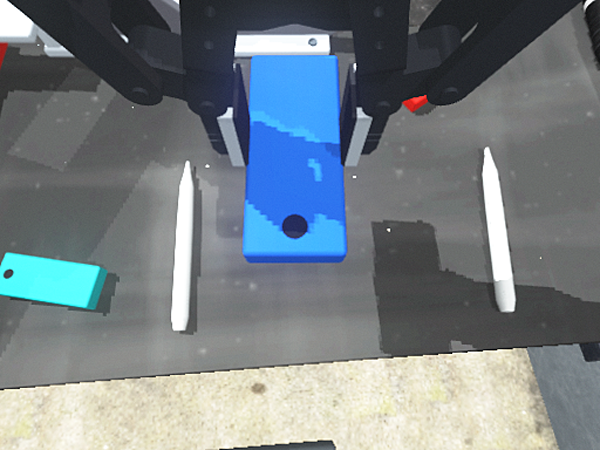

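```bash
python3 -m creep '{"translation":[[-1.2,45.5,0],[-1.2,45.5,0],[-1.2,45.5,0],[-1.2,45.5,0],[-1.2,45.5,0],[-1.2,45.5,0],[-1.2,45.5,0],[-1.2,45.5,0],[-1.2,45.5,0],[-1.2,45.5,0]],"rotation":[[0,0,0],[0,0,0],[0,0,0],[0,0,0],[0,0,0],[0,0,0],[0,0,0],[0,0,0],[0,0,0],[0,0,0]],"claw":[36,36,36,36,36,36,36,36,36,36]}'
python3 -m creep '{"translation":[[-1.2,45.5,0],[0,0,0],[0,0,0],[0,0,0],[0,0,0],[0,0,0],[0,0,0],[0,0,0],[0,0,0],[0,0,0]],"rotation":[[0,0,0.144],[0,0,0.144],[0,0,0.144],[0,0,0.144],[0,0,0.144],[0,0,0.144],[0,0,0.144],[0,0,0.144],[0,0,0.144],[0,0,0.144]],"claw":[36,36,36,36,36,36,36,36,36,36]}'
python3 -m creep '{"translation":[[0,0,0],[0,0,0]],"rotation":[[0,0,0],[0,0,0]],"claw":[36,36]}'
python3 - <<'E'
from h import *
rel([486,389.4,60],[180,0,93.3])
d=snapshot("wrist");cv2.imwrite("pics/w11.png",cv2.resize(d["frame"][::-1,::-1,::-1],(600,450),interpolation=cv2.INTER_CUBIC))
d=snapshot("top");crop(d,90,180,190,270,"pics/t11.png",6)
E
```

```text
time: 20.2
tool_pos: [476.5, 347.1, 114.0]
tcp_rot: [-180.0, -0.0, 175.8]
ft_force: [1.9, -0.2, -0.4]
finger_gap: 37.7
time: 21.2
tool_pos: [481.2, 390.3, 113.9]
tcp_rot: [-179.9, 0.0, 92.9]
ft_force: [-0.4, -0.2, -0.2]
finger_gap: 37.8
time: 21.4
tool_pos: [481.4, 390.5, 114.4]
tcp_rot: [-180.0, 0.0, 93.5]
ft_force: [-0.3, -0.6, -0.6]
finger_gap: 37.5
t 21.4 tcp [481.4 390.5 114.4] rpy [-1.7998e+02  2.0000e-02  9.3510e+01] gap 37.5 F [-0.3 -0.6 -0.6] j [34. 15. 89. -0. 76. 31.]
shift-first [-1.4  4.5 54.4] | turn [-0.     0.     0.004] |turn|deg 0.2 | shift-after [-1.4  4.5 54.4] len 55
```

View pics/w11.png

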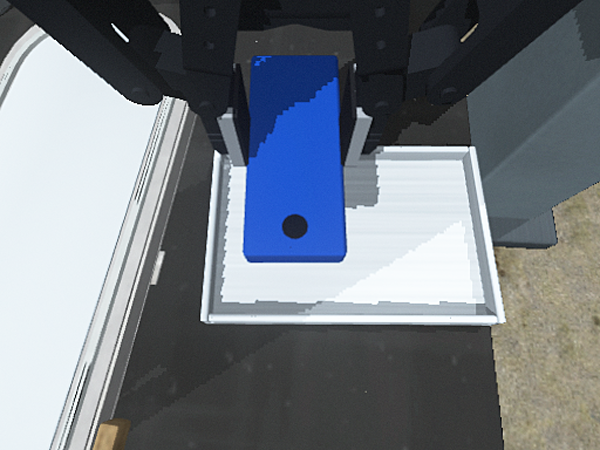

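View pics/t11.png

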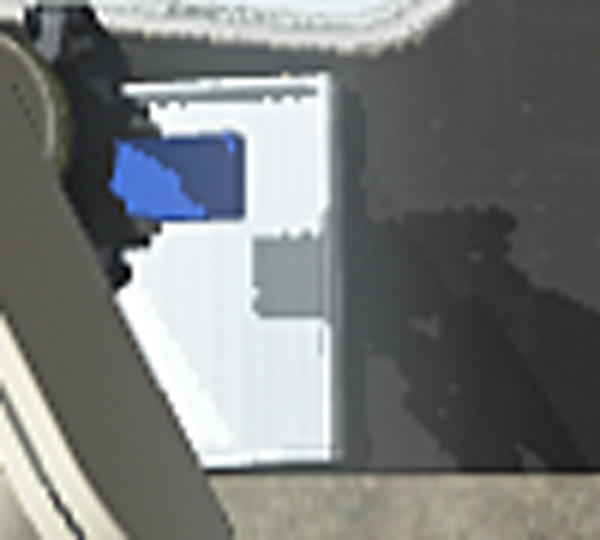

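```bash
python3 - <<'E'
from h import *
d=snapshot("wrist")
for p in((216,150),(473,149),(498,322),(203,321)):
    print(cast(d,(511-p[0]*512/600,383-p[1]*512/600),20).round(1))
rel([483,388.5,60],[180,0,93.3])
E
```

```text
[[543.5 340.7  20. ]]
[[357.  328.9  20. ]]
[[353.3 450.6  20. ]]
[[536.1 461.2  20. ]]
t 21.6 tcp [481.8 390.7 115.1] rpy [ 1.7998e+02 -1.0000e-02  9.3420e+01] gap 37.7 F [-0.4 -0.   0.1] j [34. 15. 89. -0. 76. 31.]
shift-first [-2.3  1.1 55.1] | turn [ 0.    -0.     0.002] |turn|deg 0.1 | shift-after [-2.3  1.1 55.1] len 55
```

```bash
python3 -m creep '{"translation":[[-1.5,2,25],[0,0,35],[0,0,20],[0,0,0],[0,0,0]],"rotation":[[0,0,0],[0,0,0],[0,0,0],[0,0,0],[0,0,0]],"claw":[36,36,36,36,36]}'
python3 - <<'E'
from h import *
st()
d=snapshot("wrist");cv2.imwrite("pics/w12.png",cv2.resize(d["frame"][::-1,::-1,::-1],(600,450),interpolation=cv2.INTER_CUBIC))
d=snapshot("side");crop(d,160,230,290,310,"pics/s12.png",6)
E
```

```text
time: 22.05
tool_pos: [484.0, 389.5, 35.6]
tcp_rot: [180.0, -0.0, 93.3]
ft_force: [0.3, 0.7, 0.8]
finger_gap: 38.0
t 22.1 tcp [484.  389.5  35.6] rpy [ 1.7998e+02 -1.0000e-02  9.3320e+01] gap 38.0 F [0.3 0.7 0.8] j [34. 20. 92. -0. 68. 31.]
```

View pics/w12.png

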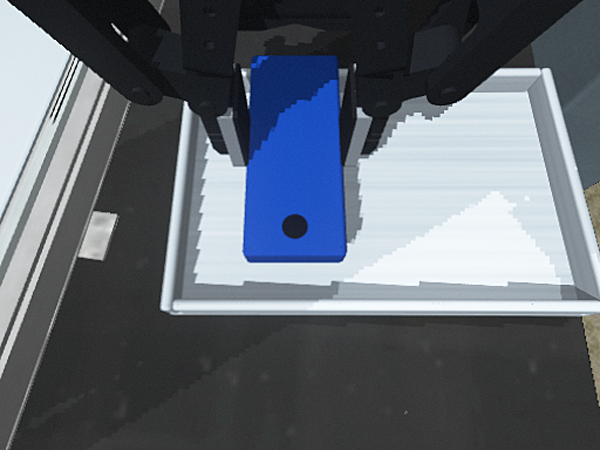

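View pics/s12.png

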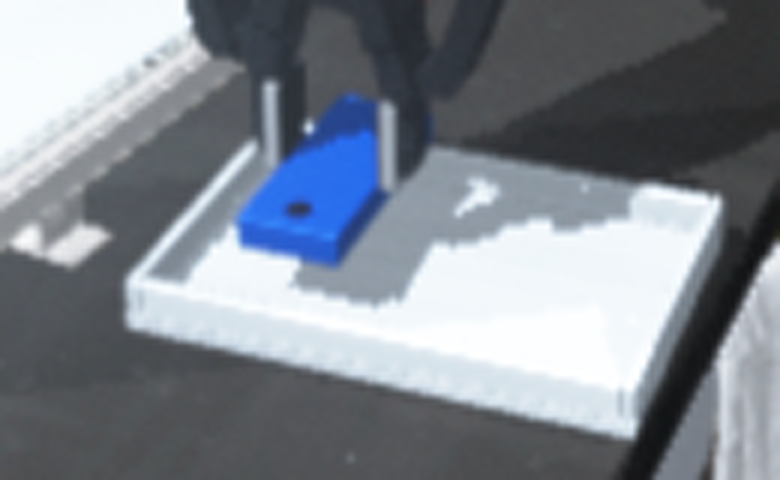

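```bash
python3 - <<'E'
from h import *
d=snapshot("wrist")
c=lambda p,z:cast(d,(511-p[0]*512/600,383-p[1]*512/600),z).round(1)
print("pk -y",c((295,55),43),"pk +y",c((295,250),43)); print("wall -y",c((500,70),20),"wall+y",c((295,301),20), c((555,70),20),c((600,305),20),c((190,80),20),c((164,303),20))
E
```

```text
pk -y [[489.2 345.3  43. ]] pk +y [[484.  438.4  43. ]]
wall -y [[381.7 328.3  20. ]] wall+y [[483.1 454.9  20. ]] [[353.1 327.   20. ]] [[354.5 449.   20. ]] [[544.8 343.2  20. ]] [[539.  458.9  20. ]]
```

```bash
python3 -m creep '{"translation":[[3,0,10],[0,0,9],[0,0,4],[0,0,0],[0,0,0]],"rotation":[[0,0,0],[0,0,0],[0,0,0],[0,0,0],[0,0,0]],"claw":[36,36,36,36,36]}'
```

```text
time: 22.7
tool_pos: [483.5, 392.4, 11.9]
tcp_rot: [180.0, -0.0, 93.3]
ft_force: [-1.2, 0.1, -0.6]
finger_gap: 37.5
```

```bash
python3 -m creep '{"translation":[[0,0,1],[0,0,0],[0,0,0],[0,0,0],[0,0,0],[0,0,-8],[0,0,-30],[0,0,-40],[0,0,-40],[0,0,0]],"rotation":[[0,0,0],[0,0,0],[0,0,0],[0,0,0],[0,0,0],[0,0,0],[0,0,0],[0,0,0],[0,0,0],[0,0,0]],"claw":[36,36,52,52,52,52,52,52,52,52]}'
python3 - <<'E'
from h import *
st()
d=snapshot("wrist");cv2.imwrite("pics/w13.png",cv2.resize(d["frame"][::-1,::-1,::-1],(600,450),interpolation=cv2.INTER_CUBIC))
f=d["frame"];hsv=cv2.cvtColor(f,cv2.COLOR_RGB2HSV);m=((hsv[...,0]>105)&(hsv[...,0]<130))&(hsv[...,1]>150)&(hsv[...,2]>100)
print(rect(m,d,19))
rel([425.4,-412.5,140],[180,0,172.2])
E
```

```text
time: 23.7
tool_pos: [487.6, 395.1, 138.1]
tcp_rot: [179.3, -0.4, 93.3]
ft_force: [0.5, 0.0, 1.3]
finger_gap: 51.9
t 23.7 tcp [487.6 395.1 138.1] rpy [179.34  -0.4   93.27] gap 51.9 F [0.5 0.  1.3] j [34. 14. 87.  0. 77. 31.]
[(485.1, 396.6, 94.5, 38.8, np.float32(93.3), array([253., 182.]))]
t 23.8 tcp [486.4 394.2 134.8] rpy [179.53  -0.28  93.27] gap 51.5 F [-0.2 -1.  -0.6] j [34. 14. 88. -0. 77. 31.]
shift-first [-801.9 -106.8  -10.1] | turn [ 0.01   0.002 -1.378] |turn|deg 78.9 | shift-after [ -49.1 -807.5   -5.2] len 809
```

View pics/w13.png

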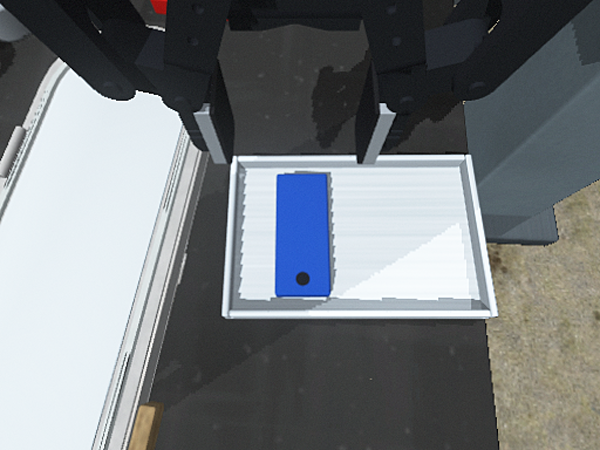

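```bash
python3 -m creep '{"translation":[[-47,-6.3,0],[-47,-6.3,0],[-47,-6.3,0],[-47,-6.3,0],[-47,-6.3,0],[-47,-6.3,0],[-47,-6.3,0],[-47,-6.3,0],[-47,-6.3,0],[-47,-6.3,0]],"rotation":[[0,0,0],[0,0,0],[0,0,0],[0,0,0],[0,0,0],[0,0,0],[0,0,0],[0,0,0],[0,0,0],[0,0,0]],"claw":[60,60,60,60,60,60,60,60,60,60]}'
python3 -m creep '{"translation":[[-47,-6.3,0],[-47,-6.3,0],[-47,-6.3,0],[-47,-6.3,0],[-47,-6.3,0],[-47,-6.3,0],[-47,-6.3,0],[0,0,0],[0,0,0],[0,0,0]],"rotation":[[0,0,0],[0,0,0],[0,0,0],[0,0,0],[0,0,0],[0,0,0],[0,0,0],[0,0,-0.138],[0,0,-0.138],[0,0,-0.138]],"claw":[60,60,60,60,60,60,60,60,60,60]}'
python3 -m creep '{"translation":[[0,0,0],[0,0,0],[0,0,0],[0,0,0],[0,0,0],[0,0,0],[0,0,0],[0,0,0],[0,0,0]],"rotation":[[0,0,-0.138],[0,0,-0.138],[0,0,-0.138],[0,0,-0.138],[0,0,-0.138],[0,0,-0.138],[0,0,-0.138],[0,0,0],[0,0,0]],"claw":[60,60,60,60,60,60,60,60,60]}'
python3 - <<'E'
from h import *
rel([425.4,-412.5,5],[180,0,172.2])
d=snapshot("wrist");cv2.imwrite("pics/w14.png",cv2.resize(d["frame"][::-1,::-1,::-1],(600,450),interpolation=cv2.INTER_CUBIC))
f=d["frame"];hsv=cv2.cvtColor(f,cv2.COLOR_RGB2HSV);m=((hsv[...,0]>20)&(hsv[...,0]<35))&(hsv[...,1]>150)&(hsv[...,2]>100)
print(rect(m,d,10))
E
```

```text
time: 24.75
tool_pos: [446.6, -82.0, 128.5]
tcp_rot: [-180.0, -0.0, 93.3]
ft_force: [1.1, 0.1, 0.6]
finger_gap: 60.0
time: 25.75
tool_pos: [421.5, -411.2, 127.4]
tcp_rot: [180.0, -0.2, 117.2]
ft_force: [-0.6, 0.6, 0.1]
finger_gap: 60.2
time: 26.65
tool_pos: [422.1, -411.0, 128.2]
tcp_rot: [179.9, -0.0, 172.1]
ft_force: [-0.6, 0.3, 0.0]
finger_gap: 60.2
t 26.6 tcp [ 422.1 -411.   128.2] rpy [ 1.7992e+02 -1.0000e-02  1.7210e+02] gap 60.2 F [-0.6  0.3  0. ] j [ -49.   10.   94.    0.   77. -131.]
shift-first [ -3.5  -1.2 123.2] | turn [ 0.001 -0.    -0.002] |turn|deg 0.1 | shift-after [ -3.5  -1.1 123.2] len 123
[(427.4, -411.7, 96.3, 40.5, np.float32(172.4), array([258., 186.]))]
```

View pics/w14.png

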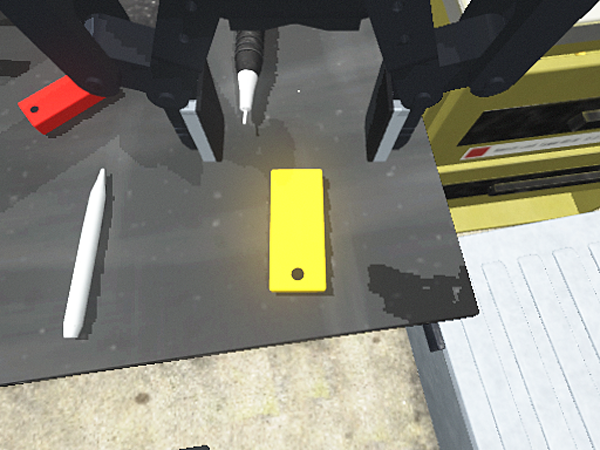

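```bash
python3 -m creep '{"translation":[[-4.5,-0.3,40],[0,0,40],[0,0,30],[0,0,9],[0,0,4],[0,0,0],[0,0,0],[0,0,0],[0,0,0],[0,0,0]],"rotation":[[0,0,0],[0,0,0],[0,0,0],[0,0,0],[0,0,0],[0,0,0],[0,0,0],[0,0,0],[0,0,0],[0,0,0]],"claw":[60,60,60,60,60,60,36,36,36,36]}' 60
python3 -m creep '{"translation":[[0,0,0],[0,0,-5],[0,0,-25],[0,0,-40],[0,0,-40],[0,0,0]],"rotation":[[0,0,0],[0,0,0],[0,0,0],[0,0,0],[0,0,0],[0,0,0]],"claw":[36,36,36,36,36,36]}'
python3 - <<'E'
from h import *
rel([405,386,110],[180,0,93.3])
d=snapshot("wrist");cv2.imwrite("pics/w15.png",cv2.resize(d["frame"][::-1,::-1,::-1],(600,450),interpolation=cv2.INTER_CUBIC))
E
```

```text
time: 27.7
tool_pos: [428.6, -413.9, 9.4]
tcp_rot: [-179.9, 0.3, 172.3]
ft_force: [-1.0, 3.3, 10.9]
finger_gap: 36.1
time: 28.3
tool_pos: [430.2, -416.1, 124.8]
tcp_rot: [-179.5, 0.6, 172.3]
ft_force: [0.5, -0.6, 1.2]
finger_gap: 35.9
t 28.3 tcp [ 430.2 -416.1  124.8] rpy [-179.53    0.61  172.33] gap 35.9 F [ 0.5 -0.6  1.2] j [ -49.   11.   93.    0.   75. -131.]
shift-first [132.2 791.6   6.9] | turn [1.000e-03 1.500e-02 1.379e+00] |turn|deg 79.0 | shift-after [802.2  21.   14.8] len 803
```

View pics/w15.png

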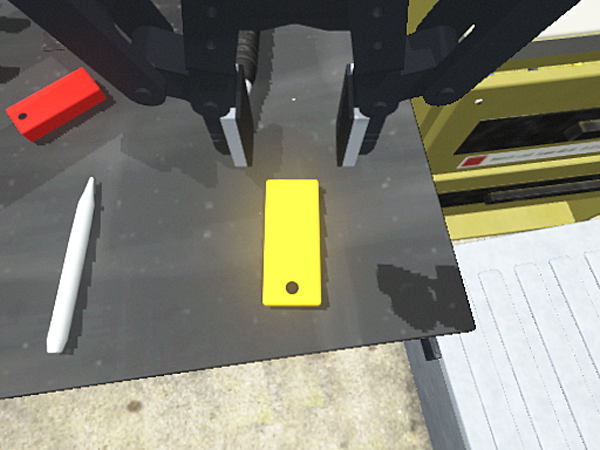

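The grasp missed: the fingers closed above the thin packer, because the tips ride higher when open. I'll go lower with a narrower opening.

```bash
python3 -m creep '{"translation":[[0,0,0],[0,0,0],[0,0,0]],"rotation":[[0,0,0],[0,0,0],[0,0,0]],"claw":[52,52,52]}'
python3 - <<'E'
from h import *
d=snapshot("wrist");f=d["frame"];hsv=cv2.cvtColor(f,cv2.COLOR_RGB2HSV);m=((hsv[...,0]>20)&(hsv[...,0]<35))&(hsv[...,1]>150)&(hsv[...,2]>100)
print(rect(m,d,10))
rel([426.5,-412.5,0.5],[180,0,172.2])
E
```

```text
time: 28.65
tool_pos: [426.1, -411.4, 114.4]
tcp_rot: [179.9, -0.1, 172.3]
ft_force: [0.1, -0.7, -0.5]
finger_gap: 52.1
[(427.2, -413.2, 95.5, 40.4, np.float32(172.3), array([256., 186.]))]
t 28.7 tcp [ 426.2 -411.5  114.5] rpy [ 1.7987e+02 -7.0000e-02  1.7234e+02] gap 52.2 F [ 0.4  0.6 -0.6] j [ -49.   11.   94.    0.   75. -131.]
shift-first [ -0.5  -1.2 114. ] | turn [ 0.002 -0.001  0.002] |turn|deg 0.2 | shift-after [ -0.4  -0.9 114. ] len 114
```

```bash
python3 -m creep '{"translation":[[-0.5,-1.2,40],[0,0,40],[0,0,25],[0,0,6],[0,0,2.5],[0,0,0],[0,0,0]],"rotation":[[0,0,0],[0,0,0],[0,0,0],[0,0,0],[0,0,0],[0,0,0],[0,0,0]],"claw":[52,52,52,52,52,52,52]}' 60
python3 -m creep '{"translation":[[0,0,0],[0,0,0],[0,0,0],[0,0,0],[0,0,0]],"rotation":[[0,0,0],[0,0,0],[0,0,0],[0,0,0],[0,0,0]],"claw":[34,34,34,34,34]}' 60
```

```text
time: 29.4
tool_pos: [428.4, -414.7, 4.5]
tcp_rot: [-179.9, 0.2, 172.3]
ft_force: [0.0, -0.2, 0.6]
finger_gap: 52.1
time: 29.9
tool_pos: [428.4, -414.6, 4.8]
tcp_rot: [-179.9, 0.2, 172.3]
ft_force: [0.0, 0.8, 6.1]
finger_gap: 37.5
```

```bash
python3 -m creep '{"translation":[[0,0,-5],[0,0,-25],[0,0,-40],[0,0,-40],[0,0,0]],"rotation":[[0,0,0],[0,0,0],[0,0,0],[0,0,0],[0,0,0]],"claw":[34,34,34,34,34]}'
python3 - <<'E'
from h import *
rel([405,386,110],[180,0,93.3])
d=snapshot("wrist");cv2.imwrite("pics/w16.png",cv2.resize(d["frame"][::-1,::-1,::-1],(600,450),interpolation=cv2.INTER_CUBIC))
E
```

```text
time: 30.4
tool_pos: [430.4, -417.1, 120.8]
tcp_rot: [-179.6, 0.6, 172.3]
ft_force: [0.0, -1.3, 0.8]
finger_gap: 37.2
t 30.4 tcp [ 430.4 -417.1  120.8] rpy [-179.57    0.58  172.34] gap 37.2 F [ 0.  -1.3  0.8] j [ -49.   11.   93.    0.   75. -131.]
shift-first [132.3 792.6   3.5] | turn [1.000e-03 1.400e-02 1.379e+00] |turn|deg 79.0 | shift-after [803.2  20.8  10.8] len 804
```

View pics/w16.png

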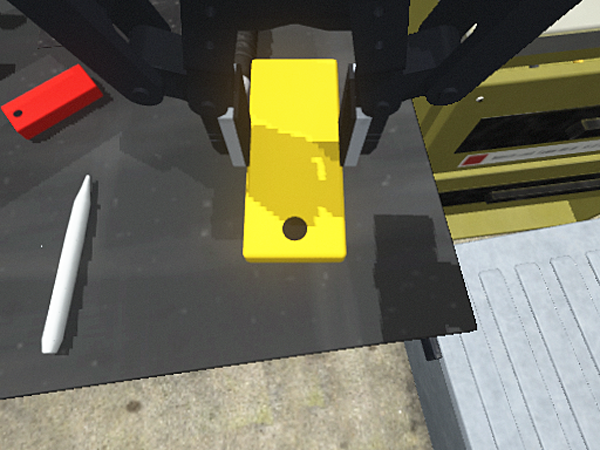

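```bash
python3 -m creep '{"translation":[[7.8,46.6,0],[7.8,46.6,0],[7.8,46.6,0],[7.8,46.6,0],[7.8,46.6,0],[7.8,46.6,0],[7.8,46.6,0],[7.8,46.6,0],[7.8,46.6,0],[7.8,46.6,0]],"rotation":[[0,0,0],[0,0,0],[0,0,0],[0,0,0],[0,0,0],[0,0,0],[0,0,0],[0,0,0],[0,0,0],[0,0,0]],"claw":[34,34,34,34,34,34,34,34,34,34]}'
python3 -m creep '{"translation":[[7.8,46.6,0],[7.8,46.6,0],[7.8,46.6,0],[7.8,46.6,0],[7.8,46.6,0],[7.8,46.6,0],[7.8,46.6,0],[0,0,0],[0,0,0],[0,0,0]],"rotation":[[0,0,0],[0,0,0],[0,0,0],[0,0,0],[0,0,0],[0,0,0],[0,0,0],[0,0,0.138],[0,0,0.138],[0,0,0.138]],"claw":[34,34,34,34,34,34,34,34,34,34]}'
python3 -m creep '{"translation":[[0,0,0],[0,0,0],[0,0,0],[0,0,0],[0,0,0],[0,0,0],[0,0,0],[0,0,0],[0,0,0]],"rotation":[[0,0,0.138],[0,0,0.138],[0,0,0.138],[0,0,0.138],[0,0,0.138],[0,0,0.138],[0,0,0.138],[0,0,0],[0,0,0]],"claw":[34,34,34,34,34,34,34,34,34]}'
python3 - <<'E'
from h import *
rel([404,389,12],[180,0,93.3])
d=snapshot("wrist");cv2.imwrite("pics/w17.png",cv2.resize(d["frame"][::-1,::-1,::-1],(600,450),interpolation=cv2.INTER_CUBIC))
E
```

```text
time: 31.45
tool_pos: [410.8, 60.6, 111.9]
tcp_rot: [180.0, -0.0, 172.3]
ft_force: [1.0, 0.2, -0.2]
finger_gap: 37.2
time: 32.45
tool_pos: [400.3, 389.3, 111.2]
tcp_rot: [-179.9, -0.0, 148.4]
ft_force: [-0.5, 0.5, -1.0]
finger_gap: 37.4
time: 33.35
tool_pos: [401.0, 389.0, 112.1]
tcp_rot: [-180.0, 0.0, 93.5]
ft_force: [0.1, -0.2, 0.4]
finger_gap: 37.3
t 33.4 tcp [401.  389.  112.1] rpy [-1.7999e+02  1.0000e-02  9.3500e+01] gap 37.3 F [ 0.1 -0.2  0.4] j [39.  6. 99. -0. 74. 35.]
shift-first [-1.000e-01  3.100e+00  1.001e+02] | turn [-0.     0.     0.004] |turn|deg 0.2 | shift-after [-1.000e-01  3.000e+00  1.001e+02] len 100
```

View pics/w17.png

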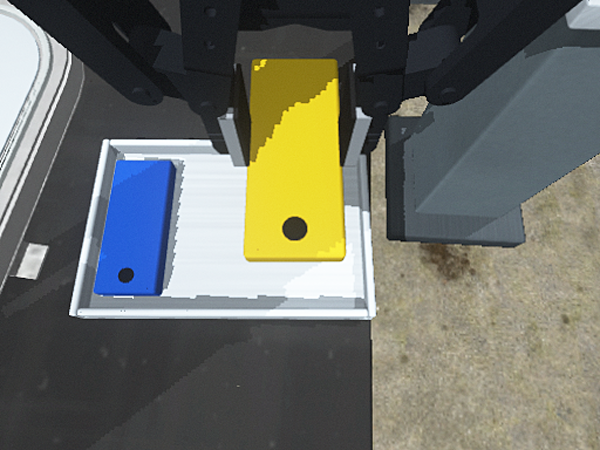

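```bash
python3 -m creep '{"translation":[[-2.5,5,30],[0,0,30],[0,0,14],[0,0,0],[0,0,0]],"rotation":[[0,0,0],[0,0,0],[0,0,0],[0,0,0],[0,0,0]],"claw":[34,34,34,34,34]}'
python3 - <<'E'
from h import *
st()
d=snapshot("wrist");cv2.imwrite("pics/w18.png",cv2.resize(d["frame"][::-1,::-1,::-1],(600,450),interpolation=cv2.INTER_CUBIC))
c=lambda p,z:cast(d,(511-p[0]*512/600,383-p[1]*512/600),z).round(1)
print(c((295,58),40),c((295,250),40))
E
```

```text
time: 33.9
tool_pos: [406.8, 387.4, 39.5]
tcp_rot: [179.9, -0.0, 93.3]
ft_force: [0.4, 0.3, -0.7]
finger_gap: 37.2
t 33.9 tcp [406.8 387.4  39.5] rpy [ 1.7995e+02 -3.0000e-02  9.3320e+01] gap 37.2 F [ 0.4  0.3 -0.7] j [ 38.  12. 102.  -0.  67.  35.]
[[410.9 339.3  40. ]] [[405.5 434.1  40. ]]
```

View pics/w18.png

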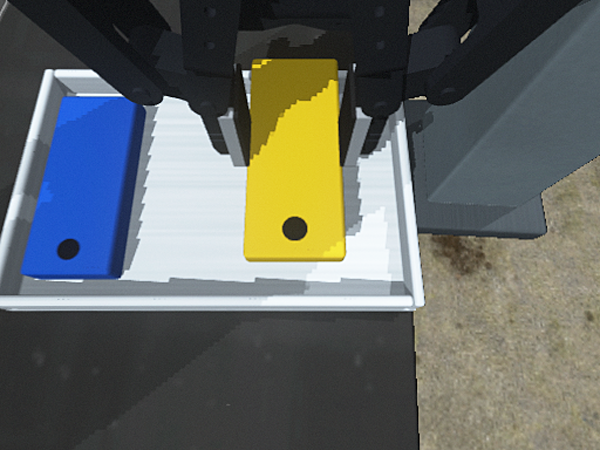

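```bash
python3 -m creep '{"translation":[[3,0,12],[0,0,12],[0,0,4],[0,0,2],[0,0,0]],"rotation":[[0,0,0],[0,0,0],[0,0,0],[0,0,0],[0,0,0]],"claw":[34,34,34,34,34]}'
```

```text
time: 34.45
tool_pos: [405.8, 389.8, 9.7]
tcp_rot: [-179.9, 0.0, 93.3]
ft_force: [-9.3, -6.9, 16.1]
finger_gap: 37.3
```

```bash
python3 -m creep '{"translation":[[0,0,0],[0,0,0],[0,0,0],[0,0,0],[0,0,-8],[0,0,-30],[0,0,-40],[0,0,-40],[0,0,0]],"rotation":[[0,0,0],[0,0,0],[0,0,0],[0,0,0],[0,0,0],[0,0,0],[0,0,0],[0,0,0],[0,0,0]],"claw":[50,50,50,50,50,50,50,50,50]}'
python3 - <<'E'
from h import *
st()
d=snapshot("wrist");cv2.imwrite("pics/w19.png",cv2.resize(d["frame"][::-1,::-1,::-1],(600,450),interpolation=cv2.INTER_CUBIC))
d=snapshot("side");crop(d,160,230,290,310,"pics/s19.png",6)
E
```

```text
time: 35.35
tool_pos: [410.0, 393.0, 134.9]
tcp_rot: [179.4, -0.4, 93.3]
ft_force: [-0.1, 0.8, 0.7]
finger_gap: 49.9
t 35.4 tcp [410.  393.  134.9] rpy [179.39  -0.43  93.28] gap 49.9 F [-0.1  0.8  0.7] j [39.  6. 98. -0. 76. 35.]
```

View pics/w19.png

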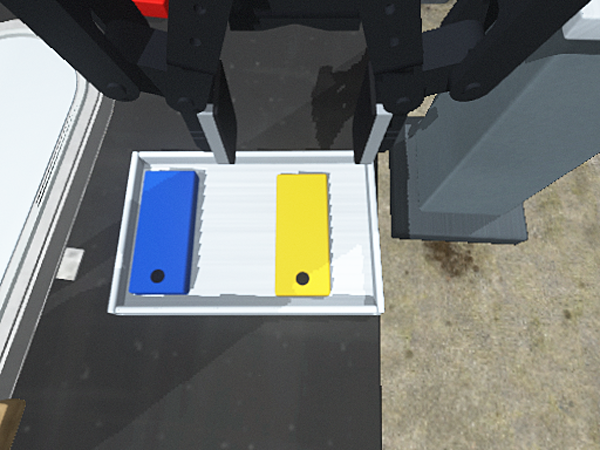

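View pics/s19.png

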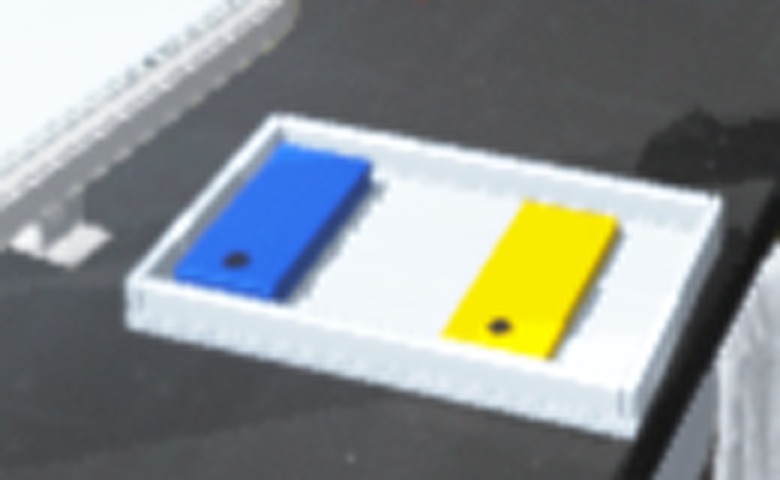

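Both spare packers are flat in the tray, blue at (160,233) and yellow at (303,235). Next I'll look down on the stand to measure the notches.

```bash
python3 - <<'E'
from h import *
rel([658,-60,240],[180,0,90])
E
```

```text
t 35.5 tcp [407.4 391.  129.1] rpy [ 1.7977e+02 -1.6000e-01  9.3270e+01] gap 50.4 F [-0.6 -0.1 -0.6] j [39.  6. 98. -0. 76. 35.]
shift-first [-464.2  224.9 -111.3] | turn [ 0.004 -0.003  0.057] |turn|deg 3.3 | shift-after [-451.   250.6 -110.9] len 528
```

```bash
python3 -m creep '{"translation":[[0,0,-37],[0,0,-37],[0,0,-37],[-37.6,20.9,0],[-37.6,20.9,0],[-37.6,20.9,0],[-37.6,20.9,0],[-37.6,20.9,0],[-37.6,20.9,0],[-37.6,20.9,0]],"rotation":[[0.004,-0.003,0.057],[0,0,0],[0,0,0],[0,0,0],[0,0,0],[0,0,0],[0,0,0],[0,0,0],[0,0,0],[0,0,0]],"claw":[50,50,50,50,50,50,50,50,50,50]}'
python3 -m creep '{"translation":[[-37.6,20.9,0],[-37.6,20.9,0],[-37.6,20.9,0],[-37.6,20.9,0],[-37.6,20.9,0],[0,0,0],[0,0,0],[0,0,0]],"rotation":[[0,0,0],[0,0,0],[0,0,0],[0,0,0],[0,0,0],[0,0,0],[0,0,0],[0,0,0]],"claw":[50,50,50,50,50,50,50,50]}'
python3 - <<'E'
from h import *
st()
d=snapshot("wrist");cv2.imwrite("pics/w20.png",cv2.resize(d["frame"][::-1,::-1,::-1],(800,600),interpolation=cv2.INTER_CUBIC))
E
```

```text
time: 36.45
tool_pos: [552.6, 125.3, 236.3]
tcp_rot: [-179.7, 0.2, 90.0]
ft_force: [1.1, -0.3, -0.3]
finger_gap: 50.1
time: 37.25
tool_pos: [656.7, -60.1, 237.0]
tcp_rot: [-179.7, 0.1, 90.0]
ft_force: [0.1, 0.4, -0.7]
finger_gap: 50.3
t 37.2 tcp [656.7 -60.1 237. ] rpy [-1.797e+02  1.000e-01  9.003e+01] gap 50.3 F [ 0.1  0.4 -0.7] j [-10.  17.  74.  -0.  89. -10.]
```

View pics/w20.png

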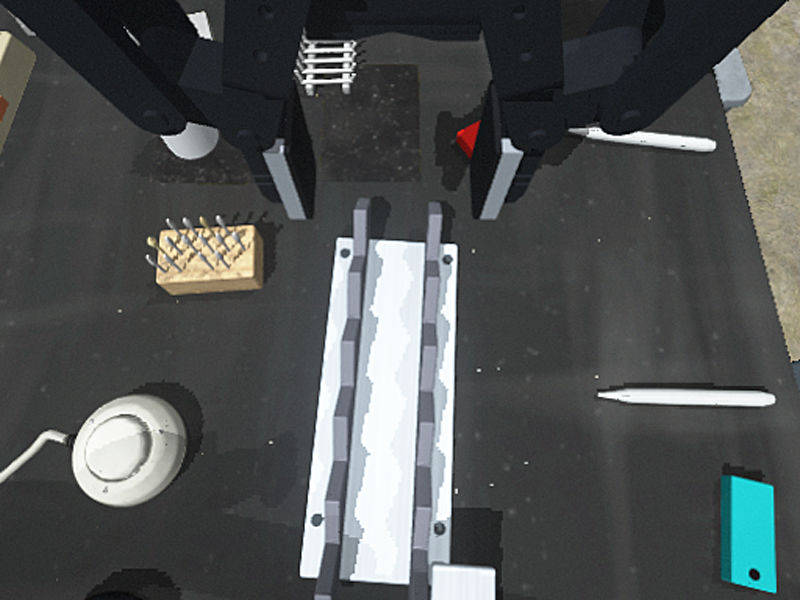

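```bash
python3 - <<'E'
from h import *
d=snapshot("wrist")
c=lambda p,z:cast(d,(511-p[0]*.64,383-p[1]*.64),z)[0].round(1)
TL,TR,BL=c((336,238),8),c((457,243),8),c((301,578),8);print(TL,TR,BL)
print("len",np.hypot(*(BL-TL)[:2]),np.hypot(*(TR-TL)[:2]),"yaw y-axis",np.degrees(np.arctan2(-(BL-TL)[0],(BL-TL)[1])),"x",np.degrees(np.arctan2((TL-TR)[1],(TL-TR)[0])))
print("centre",((TR+BL)/2).round(1))
crop(d,511-330,0,511-180,383-110,"pics/x.png",3)
im=d["frame"][::-1,::-1,::-1][110:384,180:310];cv2.imwrite("pics/w21.png",cv2.resize(im,None,fx=2.15,fy=2.15,interpolation=cv2.INTER_CUBIC))
E
```

```text
[ 704.3 -155.9    8. ] [ 603.8 -151.6    8. ] [718.   93.6   8. ]
len 249.8758491731444 100.59194798789812 yaw y-axis -3.1429447029366653 x -2.449966933297995
centre [660.9 -29.    8. ]
```

View pics/w21.png

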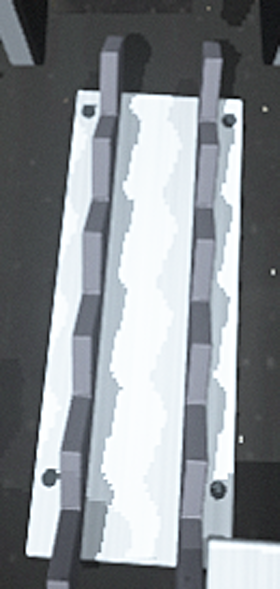

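```bash
python3 -m creep '{"translation":[[4.8,-37.8,15],[4.8,-37.8,15],[4.8,-37.8,15],[4.8,-37.8,15],[4.8,-37.8,15],[4.8,-37.8,15],[0,0,0],[0,0,0],[0,0,0],[0,0,0]],"rotation":[[0,0,0],[0,0,0],[0,0,0],[0,0,0],[0,0,0],[0,0,-0.138],[0,0,-0.138],[0,0,-0.138],[0,0,-0.138],[0,0,-0.138]],"claw":[50,50,50,50,50,50,40,40,40,40]}'
python3 -m creep '{"translation":[[0,0,0],[0,0,0],[0,0,0],[0,0,0],[0,0,0],[0,0,0],[0,0,0],[0,0,0]],"rotation":[[0,0,-0.138],[0,0,-0.138],[0,0,-0.138],[0,0,-0.138],[0,0,-0.138],[0,0,-0.138],[0,0,0],[0,0,0]],"claw":[40,40,40,40,40,40,40,40]}'
cat >> h.py <<'E'
def pens(d,z=5.5,name=None):
    f=d["frame"];hsv=cv2.cvtColor(f,cv2.COLOR_RGB2HSV);m=((hsv[...,1]<40)&(hsv[...,2]>165)).astype(np.uint8)
    for c in cv2.findContours(m,cv2.RETR_EXTERNAL,cv2.CHAIN_APPROX_NONE)[0]:
        if cv2.contourArea(c)<150: continue
        w=cast(d,c.reshape(-1,2),z)[:,:2].astype(np.float32)
        (cx,cy),(a,b),t=cv2.minAreaRect(w)
        if not(100<max(a,b)<145 and min(a,b)<22): continue
        v=cv2.fitLine(w,cv2.DIST_L2,0,.01,.01).ravel();u=v[:2]*np.sign(v[0]);s=(w-[cx,cy])@u
        q=(w-[cx,cy])@np.array([-u[1],u[0]])
        wid=[np.ptp(q[(s>k-6)&(s<k+6)]).round(1) for k in range(-54,60,12)]
        blunt=np.array([cx,cy])+u*s.min();mid=blunt+u*50
        # lateral centre near mid
        near=(s>s.min()+25)&(s<s.min()+75);ql=(q[near].max()+q[near].min())/2
        print("pen len %.1f wid %.1f ang %.1f blunt %s tip %s mid(50) %s latoff %.1f widths %s"%(max(a,b),min(a,b),np.degrees(np.arctan2(u[1],u[0])),blunt.round(1),(np.array([cx,cy])+u*s.max()).round(1),mid.round(1),ql,wid))
E
python3 - <<'E'
from h import *
st()
d=snapshot("wrist");cv2.imwrite("pics/w22.png",cv2.resize(d["frame"][::-1,::-1,::-1],(800,600),interpolation=cv2.INTER_CUBIC))
pens(d);pens(snapshot("top"))
E
```

```text
time: 38.35
tool_pos: [430.1, -31.4, 149.2]
tcp_rot: [-179.8, 0.0, 130.0]
ft_force: [-0.0, 1.0, 0.3]
finger_gap: 40.4
time: 39.15
tool_pos: [430.2, -31.8, 149.1]
tcp_rot: [-179.8, -0.1, 176.8]
ft_force: [-0.6, 0.2, -0.2]
finger_gap: 39.6
t 39.1 tcp [430.2 -31.8 149.1] rpy [-1.7984e+02 -1.4000e-01  1.7681e+02] gap 39.6 F [-0.6  0.2 -0.2] j [-11. -16. 117.  -0.  80. -98.]
pen len 128.1 wid 14.6 ang -7.9 blunt [ 371.1 -248.9] tip [ 498.  -266.6] mid(50) [ 420.6 -255.8] latoff 0.0 widths [np.float64(14.3), np.float64(14.5), np.float64(14.5), np.float64(14.4), np.float64(14.6), np.float64(14.6), np.float64(14.3), np.float64(14.0), np.float64(13.2), np.float64(8.7)]
pen len 128.2 wid 12.1 ang -1.2 blunt [375.4 -25.7] tip [503.6 -28.4] mid(50) [425.4 -26.7] latoff 0.0 widths [np.float64(11.8), np.float64(11.3), np.float64(12.0), np.float64(11.5), np.float64(11.7), np.float64(10.9), np.float64(11.9), np.float64(11.1), np.float64(10.9), np.float64(8.0)]
```

View pics/w22.png

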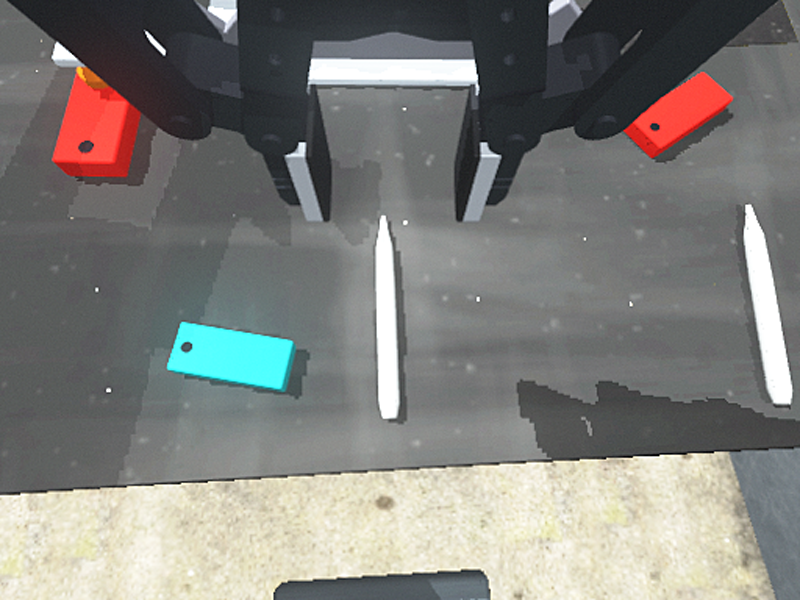

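```bash
python3 -m creep '{"translation":[[4,3,40],[0,0,40],[0,0,35],[0,0,22],[0,0,6],[0,0,0],[0,0,0]],"rotation":[[0,0,-0.035],[0,0,0],[0,0,0],[0,0,0],[0,0,0],[0,0,0],[0,0,0]],"claw":[34,34,34,34,34,34,34]}' 40
python3 - <<'E'
from h import *
st()
d=snapshot("wrist");cv2.imwrite("pics/w23.png",cv2.resize(d["frame"][::-1,::-1,::-1],(600,450),interpolation=cv2.INTER_CUBIC))
E
```

```text
time: 39.95
tool_pos: [427.2, -29.7, 7.3]
tcp_rot: [-179.8, -0.1, 178.9]
ft_force: [0.9, -0.9, 0.1]
finger_gap: 34.0
t 40.0 tcp [427.2 -29.7   7.3] rpy [-1.7983e+02 -7.0000e-02  1.7894e+02] gap 34.0 F [ 0.9 -0.9  0.1] j [ -11.   -5.  123.   -0.   62. -100.]
```

View pics/w23.png

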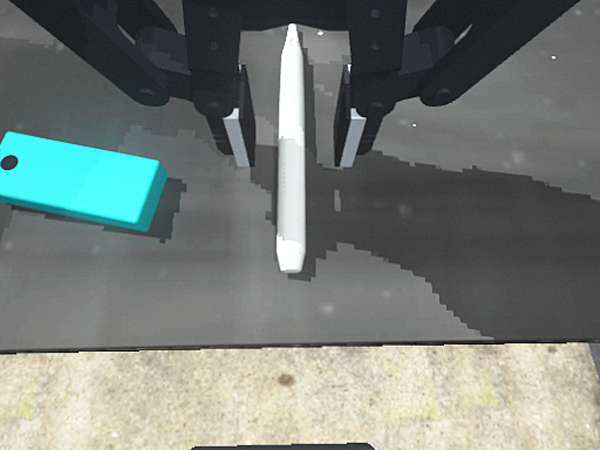

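```bash
python3 - <<'E'
from h import *
d=snapshot("wrist")
c=lambda p,z:cast(d,(511-p[0]*512/600,383-p[1]*512/600),z)[0].round(1)
for n,p in(("blunt",(290,271)),("chamfer",(290,240)),("taperstart",(291,55)),("tip",(292,24))):print(n,c(p,5.5))
f=d["frame"][::-1,::-1,::-1];cv2.imwrite("pics/w24.png",cv2.resize(f[10:240,200:300],None,fx=2.6,fy=2.6,interpolation=cv2.INTER_CUBIC))
E
```

```text
blunt [376.  -25.8   5.5]
chamfer [388.8 -25.9   5.5]
taperstart [483.2 -27.9   5.5]
tip [502.7 -28.7   5.5]
```

View pics/w24.png

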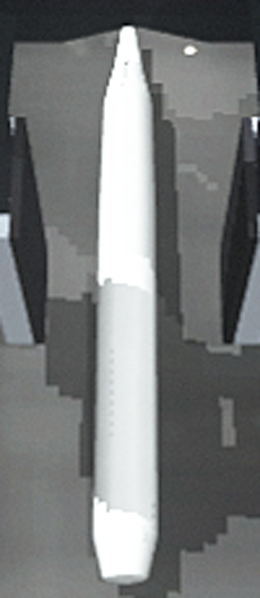

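```bash
python3 -m creep '{"translation":[[-6.5,1.5,3],[0,0,3],[0,0,0],[0,0,0],[0,0,0],[0,0,0],[0,0,0],[0,0,0]],"rotation":[[0,0,0],[0,0,0],[0,0,0],[0,0,0],[0,0,0],[0,0,0],[0,0,0],[0,0,0]],"claw":[34,34,34,6,6,6,6,6]}' 40
```

```text
time: 40.85
tool_pos: [433.1, -27.8, 0.5]
tcp_rot: [-179.9, -0.1, 179.0]
ft_force: [0.4, 2.6, 5.4]
finger_gap: 9.4
```

```bash
python3 -m creep '{"translation":[[0,0,0],[0,0,-4],[0,0,-25],[0,0,-40],[0,0,-40],[0,0,0],[0,0,0]],"rotation":[[0,0,0],[0,0,0],[0,0,0],[0,0,0],[0,0,0],[0,0,0],[0,0,0]],"claw":[6,6,6,6,6,6,6]}'
python3 - <<'E'
from h import *
rel([662.1,20.4,110],[180,0,177])
d=snapshot("wrist");cv2.imwrite("pics/w25.png",cv2.resize(d["frame"][::-1,::-1,::-1],(600,450),interpolation=cv2.INTER_CUBIC))
E
```

```text
time: 41.55
tool_pos: [433.7, -28.2, 110.0]
tcp_rot: [-179.8, -0.0, 179.0]
ft_force: [0.4, -0.7, -0.9]
finger_gap: 9.4
t 41.5 tcp [433.7 -28.2 110. ] rpy [-1.7981e+02 -3.0000e-02  1.7898e+02] gap 9.4 F [ 0.4 -0.7 -0.9] j [-10. -14. 119.  -0.  75. -99.]
shift-first [-227.5   52.6   -0.3] | turn [-0.003 -0.     0.035] |turn|deg 2.0 | shift-after [-225.6   60.4   -0. ] len 234
```

View pics/w25.png

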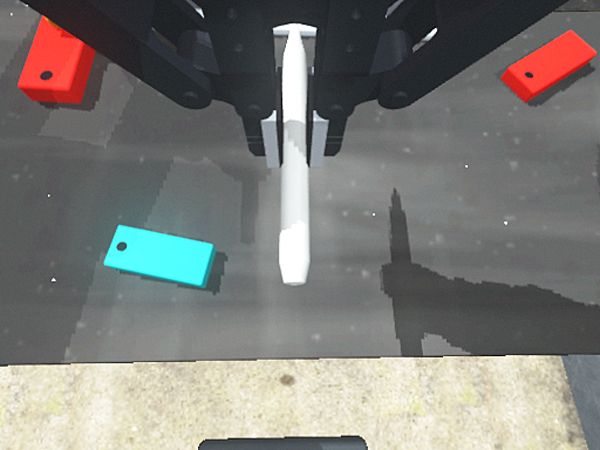

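```bash
python3 -m creep '{"translation":[[0,0,0],[-37.5,10,0],[-37.5,10,0],[-37.5,10,0],[-37.5,10,0],[-37.5,10,0],[-37.5,10,0],[0,0,0],[0,0,0],[0,0,0]],"rotation":[[-0.003,0,0.035],[0,0,0],[0,0,0],[0,0,0],[0,0,0],[0,0,0],[0,0,0],[0,0,0],[0,0,0],[0,0,0]],"claw":[6,6,6,6,6,6,6,6,6,6]}'
python3 - <<'E'
from h import *
rel([661,20.4,45],[180,0,177])
d=snapshot("wrist");cv2.imwrite("pics/w26.png",cv2.resize(d["frame"][::-1,::-1,::-1],(600,450),interpolation=cv2.INTER_CUBIC))
d=snapshot("top");crop(d,190,120,330,200,"pics/t26.png",5)
d=snapshot("side");crop(d,170,130,310,240,"pics/s26.png",5)
E
```

```text
time: 42.6
tool_pos: [659.1, 20.1, 106.5]
tcp_rot: [180.0, -0.4, 177.0]
ft_force: [-0.3, 0.3, 0.4]
finger_gap: 9.2
t 42.6 tcp [659.1  20.1 106.5] rpy [179.99  -0.36 176.97] gap 9.2 F [-0.3  0.3  0.4] j [ -3.  22.  82.   0.  77. -90.]
shift-first [-2.3  0.4 61.4] | turn [ 0.    -0.006 -0.   ] |turn|deg 0.4 | shift-after [-1.9  0.4 61.5] len 61
```

View pics/w26.png

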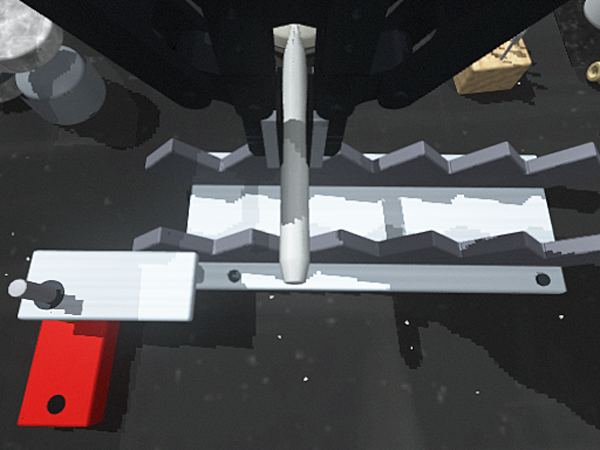

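View pics/t26.png

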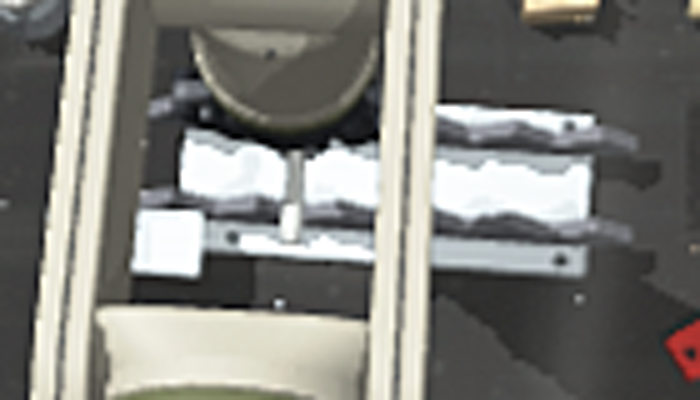

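View pics/s26.png

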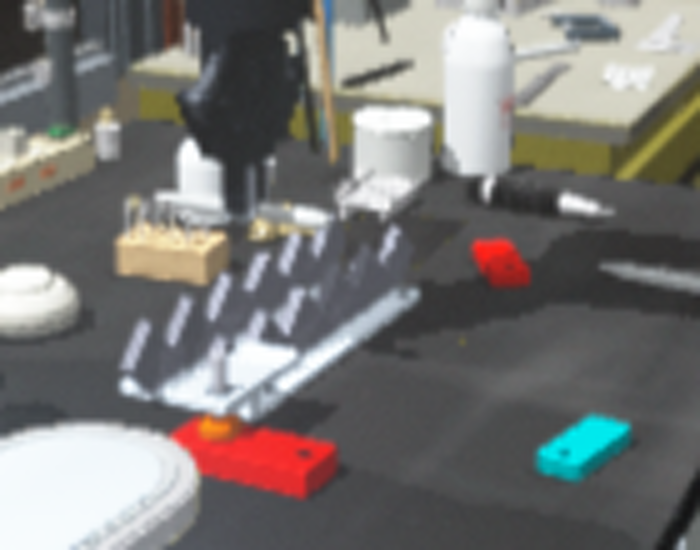

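```bash
python3 -m creep '{"translation":[[-2,0.4,25],[0,0,25],[0,0,12],[0,0,5],[0,0,0],[0,0,0]],"rotation":[[0,-0.006,0],[0,0,0],[0,0,0],[0,0,0],[0,0,0],[0,0,0]],"claw":[6,6,6,6,6,6]}'
```

```text
time: 43.35
tool_pos: [663.7, 20.4, 42.7]
tcp_rot: [180.0, 0.3, 177.0]
ft_force: [-0.2, -0.5, -0.2]
finger_gap: 9.3
```

```bash
python3 -m creep '{"translation":[[2,0,4],[0,0,2],[0,0,2],[0,0,0],[0,0,0]],"rotation":[[0,0,0],[0,0,0],[0,0,0],[0,0,0],[0,0,0]],"claw":[6,6,6,6,6]}'
python3 - <<'E'
from h import *
st()
d=snapshot("side");crop(d,190,130,290,230,"pics/s27.png",6)
d=snapshot("wrist");cv2.imwrite("pics/w27.png",cv2.resize(d["frame"][::-1,::-1,::-1],(600,450),interpolation=cv2.INTER_CUBIC))
E
```

```text
time: 43.85
tool_pos: [661.3, 20.1, 34.2]
tcp_rot: [-180.0, 0.2, 177.0]
ft_force: [-1.9, -2.8, 4.8]
finger_gap: 9.7
t 43.9 tcp [661.3  20.1  34.2] rpy [-179.98    0.22  176.97] gap 9.7 F [-1.9 -2.8  4.8] j [ -3.  26.  85.  -0.  69. -90.]
```

View pics/s27.png

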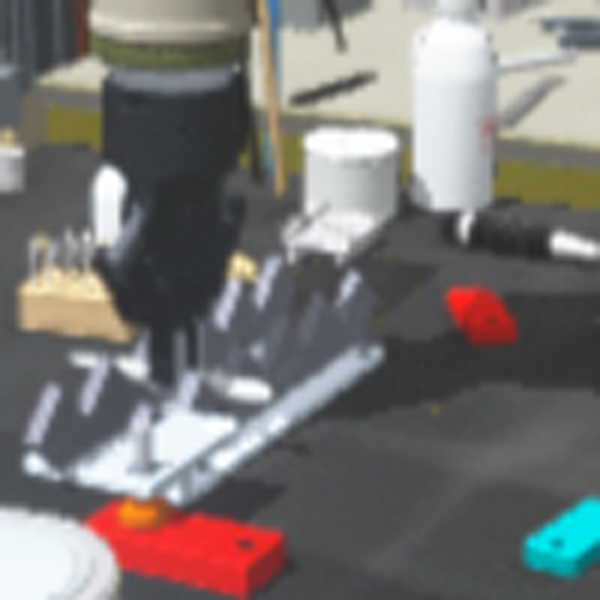

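View pics/w27.png

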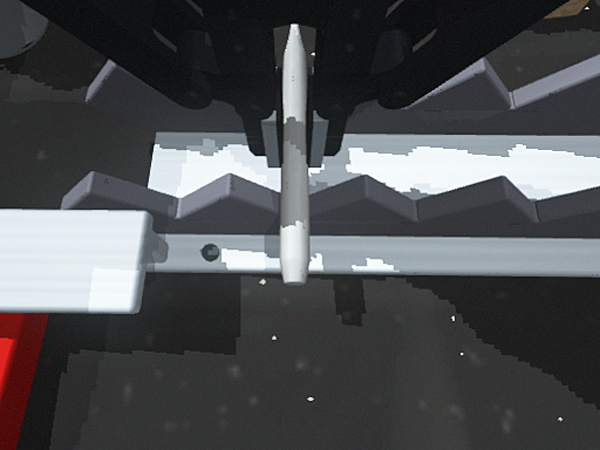

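```bash
python3 -m creep '{"translation":[[0,0,0],[0,0,0],[0,0,0],[0,0,-10],[0,0,-30],[0,0,-40],[0,0,-30],[0,0,0],[0,0,0]],"rotation":[[0,0,0],[0,0,0],[0,0,0],[0,0,0],[0,0,0],[0,0,0],[0,0,0],[0,0,0],[0,0,0]],"claw":[26,26,26,26,26,26,26,26,26]}'
python3 - <<'E'
from h import *
st()
d=snapshot("wrist");cv2.imwrite("pics/w28.png",cv2.resize(d["frame"][::-1,::-1,::-1],(600,450),interpolation=cv2.INTER_CUBIC))
rel([430,-256,140],[180,0,172])
E
```

```text
time: 44.85
tool_pos: [661.5, 20.6, 145.1]
tcp_rot: [180.0, 0.3, 177.0]
ft_force: [-0.7, -0.2, -0.5]
finger_gap: 26.4
t 44.9 tcp [661.5  20.6 145.1] rpy [179.98   0.35 176.98] gap 26.4 F [-0.7 -0.2 -0.5] j [ -3.  19.  80.   0.  80. -90.]
t 44.9 tcp [660.3  20.6 143.2] rpy [1.7998e+02 1.6000e-01 1.7698e+02] gap 26.0 F [-0.1 -0.5 -1.2] j [ -3.  20.  81.   0.  80. -90.]
shift-first [ 215.4 -288.4    2.5] | turn [0.    0.003 0.087] |turn|deg 5.0 | shift-after [ 189.6 -306.     3.2] len 360
```

View pics/w28.png

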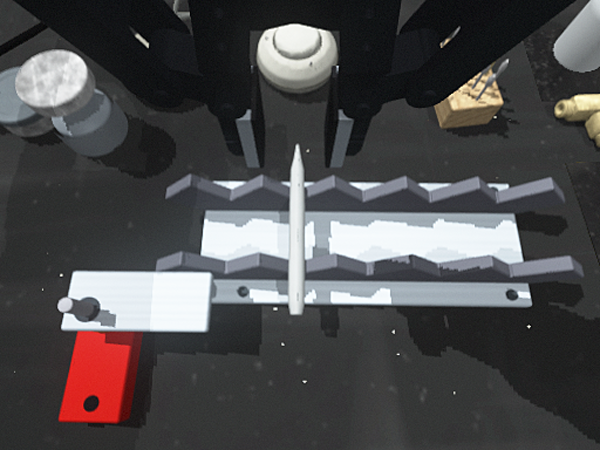

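Air pen 1 rests in notch +50 on both rails, at (297,230). Next is pen 2.

```bash
python3 -m creep '{"translation":[[0,0,0],[21,-34,0],[21,-34,0],[21,-34,0],[21,-34,0],[21,-34,0],[21,-34,0],[21,-34,0],[21,-34,0],[21,-34,0]],"rotation":[[0,0.003,0.087],[0,0,0],[0,0,0],[0,0,0],[0,0,0],[0,0,0],[0,0,0],[0,0,0],[0,0,0],[0,0,0]],"claw":[34,34,34,34,34,34,34,34,34,34]}'
python3 -m creep '{"translation":[[0,0,0],[0,0,0]],"rotation":[[0,0,0],[0,0,0]],"claw":[34,34]}'
python3 - <<'E'
from h import *
st()
d=snapshot("wrist");cv2.imwrite("pics/w29.png",cv2.resize(d["frame"][::-1,::-1,::-1],(600,450),interpolation=cv2.INTER_CUBIC))
pens(d);pens(snapshot("top"))
E
```

```text
time: 45.9
tool_pos: [428.5, -256.3, 141.2]
tcp_rot: [179.9, -0.2, 172.0]
ft_force: [0.1, -0.2, 0.3]
finger_gap: 34.1
time: 46.1
tool_pos: [429.5, -256.0, 141.6]
tcp_rot: [179.9, -0.1, 171.9]
ft_force: [-0.1, 0.2, -0.0]
finger_gap: 34.2
t 46.1 tcp [ 429.5 -256.   141.6] rpy [ 1.7989e+02 -1.3000e-01  1.7185e+02] gap 34.2 F [-0.1  0.2 -0. ] j [ -37.   -4.  107.    0.   78. -119.]
pen len 128.3 wid 11.4 ang -8.1 blunt [ 371.8 -247.8] tip [ 498.8 -265.9] mid(50) [ 421.3 -254.9] latoff 0.1 widths [np.float64(11.3), np.float64(10.7), np.float64(10.8), np.float64(11.0), np.float64(11.1), np.float64(11.3), np.float64(11.4), np.float64(10.6), np.float64(9.7), np.float64(6.9)]
```

View pics/w29.png

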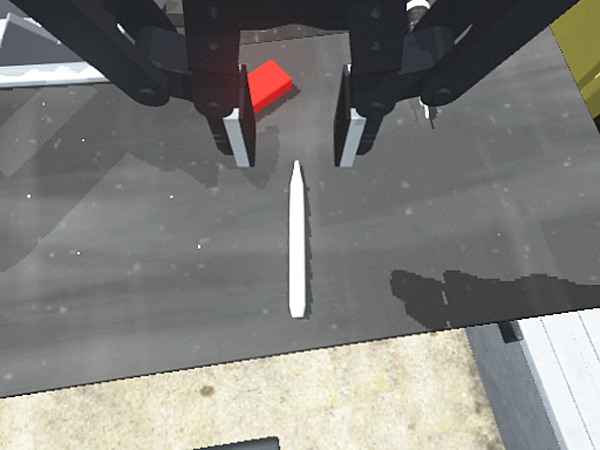

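```bash
python3 -m creep '{"translation":[[1,0,40],[0,0,40],[0,0,35],[0,0,20],[0,0,4],[0,0,1.5],[0,0,0],[0,0,0]],"rotation":[[0,0,0],[0,0,0],[0,0,0],[0,0,0],[0,0,0],[0,0,0],[0,0,0],[0,0,0]],"claw":[34,34,34,34,34,34,34,34]}' 40
python3 -m creep '{"translation":[[0,0,0],[0,0,0],[0,0,0],[0,0,0],[0,0,0]],"rotation":[[0,0,0],[0,0,0],[0,0,0],[0,0,0],[0,0,0]],"claw":[6,6,6,6,6]}' 40
```

```text
time: 47.0
tool_pos: [431.1, -256.6, 4.3]
tcp_rot: [-179.9, 0.1, 172.0]
ft_force: [0.6, -0.6, -0.1]
finger_gap: 33.7
time: 47.5
tool_pos: [430.5, -256.5, 3.8]
tcp_rot: [-180.0, 0.1, 172.0]
ft_force: [-0.9, 1.3, 5.3]
finger_gap: 9.2
```

```bash
python3 -m creep '{"translation":[[0,0,-4],[0,0,-25],[0,0,-40],[0,0,-40],[0,0,0],[0,0,0]],"rotation":[[0,0,0],[0,0,0],[0,0,0],[0,0,0],[0,0,0],[0,0,0]],"claw":[6,6,6,6,6,6]}'
python3 - <<'E'
from h import *
rel([661,-29.5,110],[180,0,177])
d=snapshot("wrist");cv2.imwrite("pics/w30.png",cv2.resize(d["frame"][::-1,::-1,::-1],(600,450),interpolation=cv2.INTER_CUBIC))
E
```

```text
time: 48.1
tool_pos: [430.6, -256.7, 113.1]
tcp_rot: [-179.9, 0.2, 172.0]
ft_force: [0.3, -0.2, -1.4]
finger_gap: 9.2
t 48.1 tcp [ 430.6 -256.7  113.1] rpy [-1.7993e+02  1.6000e-01  1.7199e+02] gap 9.2 F [ 0.3 -0.2 -1.4] j [ -37.   -3.  109.    0.   74. -119.]
shift-first [-196.5  257.1    3.4] | turn [-0.001  0.003 -0.088] |turn|deg 5.0 | shift-after [-218.2  238.9    3.1] len 324
```

View pics/w30.png

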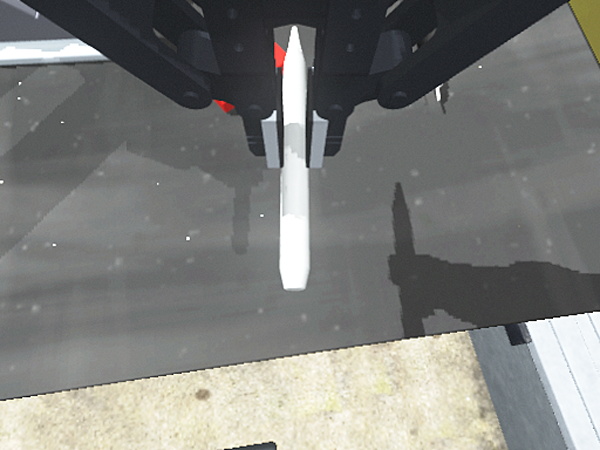

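Held. Taking it to notch 0.

```bash
python3 -m creep '{"translation":[[0,0,0],[-27.3,29.9,0],[-27.3,29.9,0],[-27.3,29.9,0],[-27.3,29.9,0],[-27.3,29.9,0],[-27.3,29.9,0],[-27.3,29.9,0],[-27.3,29.9,0],[0,0,0]],"rotation":[[-0.001,0.003,-0.088],[0,0,0],[0,0,0],[0,0,0],[0,0,0],[0,0,0],[0,0,0],[0,0,0],[0,0,0],[0,0,0]],"claw":[6,6,6,6,6,6,6,6,6,6]}'
python3 -m creep '{"translation":[[0,0,0],[0,0,0]],"rotation":[[0,0,0],[0,0,0]],"claw":[6,6]}'
python3 - <<'E'
from h import *
rel([661,-29.5,42],[180,0,177])
d=snapshot("wrist");cv2.imwrite("pics/w31.png",cv2.resize(d["frame"][::-1,::-1,::-1],(600,450),interpolation=cv2.INTER_CUBIC))
E
```

```text
time: 49.15
tool_pos: [661.0, -24.1, 108.1]
tcp_rot: [179.8, -0.4, 177.2]
ft_force: [-0.7, 0.1, -1.2]
finger_gap: 9.3
time: 49.35
tool_pos: [658.7, -28.9, 109.5]
tcp_rot: [179.9, -0.3, 177.0]
ft_force: [0.6, -0.5, -1.0]
finger_gap: 9.4
t 49.4 tcp [658.7 -28.9 109.5] rpy [179.92  -0.35 177.01] gap 9.4 F [ 0.6 -0.5 -1. ] j [ -7.  21.  82.   0.  77. -94.]
shift-first [-2.7 -0.6 67.5] | turn [ 0.001 -0.006  0.   ] |turn|deg 0.4 | shift-after [-2.3 -0.5 67.5] len 68
```

View pics/w31.png

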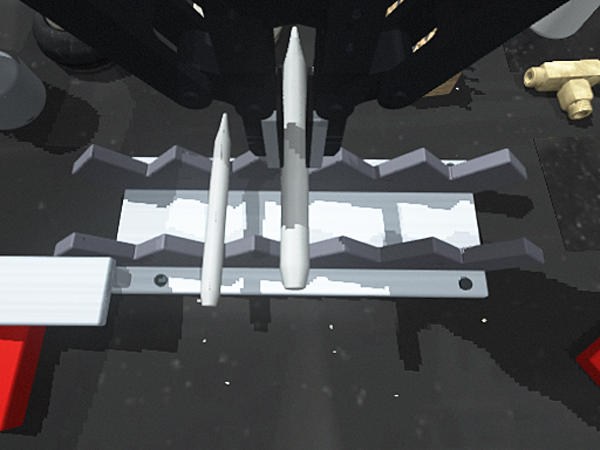

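```bash
python3 -m creep '{"translation":[[-1.5,-0.5,25],[0,0,25],[0,0,12],[0,0,6],[0,0,0],[0,0,0]],"rotation":[[0,-0.003,0],[0,0,0],[0,0,0],[0,0,0],[0,0,0],[0,0,0]],"claw":[6,6,6,6,6,6]}'
```

```text
time: 50.0
tool_pos: [662.4, -29.2, 44.6]
tcp_rot: [179.9, 0.1, 177.0]
ft_force: [0.5, -1.0, -0.1]
finger_gap: 9.3
```

```bash
python3 -m creep '{"translation":[[1,0,4],[0,0,3],[0,0,0],[0,0,0]],"rotation":[[0,0,0],[0,0,0],[0,0,0],[0,0,0]],"claw":[6,6,6,6]}'
```

```text
time: 50.4
tool_pos: [661.8, -29.5, 38.1]
tcp_rot: [180.0, 0.2, 177.0]
ft_force: [-1.6, -2.7, 5.7]
finger_gap: 9.6
```

Contact at the expected height. I'll release and lift.

```bash
python3 -m creep '{"translation":[[0,0,0],[0,0,0],[0,0,0],[0,0,-10],[0,0,-30],[0,0,-40],[0,0,-30],[0,0,0],[0,0,0]],"rotation":[[0,0,0],[0,0,0],[0,0,0],[0,0,0],[0,0,0],[0,0,0],[0,0,0],[0,0,0],[0,0,0]],"claw":[26,26,26,26,26,26,26,26,26]}'
python3 - <<'E'
from h import *
d=snapshot("wrist");cv2.imwrite("pics/w32.png",cv2.resize(d["frame"][::-1,::-1,::-1],(600,450),interpolation=cv2.INTER_CUBIC))
rel([560,-400,150],[180,0,174])
t=snapshot("top");crop(t,370,150,410,210,"pics/t32.png",10)
E
```

```text
time: 51.3
tool_pos: [661.5, -29.0, 148.2]
tcp_rot: [179.9, 0.2, 177.0]
ft_force: [-0.2, 0.1, -0.7]
finger_gap: 25.8
t 51.4 tcp [660.4 -28.8 146.3] rpy [ 1.7991e+02 -1.0000e-02  1.7704e+02] gap 25.9 F [ 0.1  0.7 -0.4] j [ -7.  20.  80.   0.  80. -94.]
shift-first [  81.1 -375.8   -4.3] | turn [ 0.002 -0.     0.053] |turn|deg 3.0 | shift-after [  61.1 -379.6   -3.7] len 385
```

View pics/w32.png

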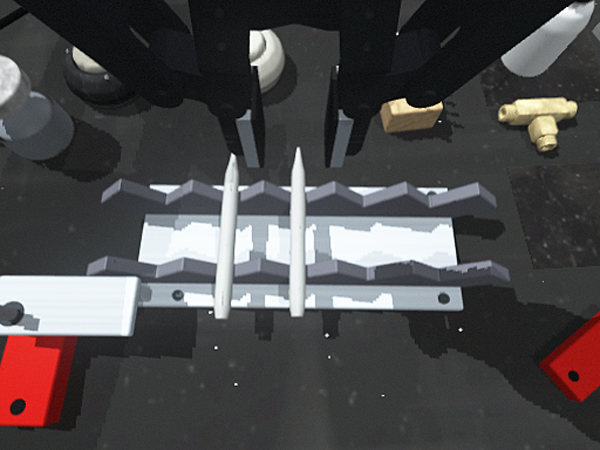

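View pics/t32.png

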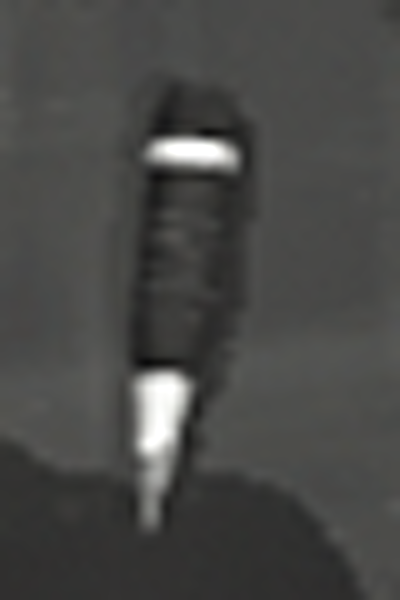

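```bash
python3 -m creep '{"translation":[[0,0,0],[7.5,-42.2,0],[7.5,-42.2,0],[7.5,-42.2,0],[7.5,-42.2,0],[7.5,-42.2,0],[7.5,-42.2,0],[7.5,-42.2,0],[7.5,-42.2,0],[7.5,-42.2,0]],"rotation":[[0.002,0,0.053],[0,0,0],[0,0,0],[0,0,0],[0,0,0],[0,0,0],[0,0,0],[0,0,0],[0,0,0],[0,0,0]],"claw":[50,50,50,50,50,50,50,50,50,50]}'
python3 -m creep '{"translation":[[0,0,0],[0,0,0]],"rotation":[[0,0,0],[0,0,0]],"claw":[50,50]}'
python3 - <<'E'
from h import *
st()
d=snapshot("wrist");cv2.imwrite("pics/w33.png",cv2.resize(d["frame"][::-1,::-1,::-1],(800,600),interpolation=cv2.INTER_CUBIC))
t=snapshot("top")
for p in((150,530),(163,368),(200,85),(193,150)): print(cast(t,np.array(p)/10+[370,150],12.6).round(1))
E
```

```text
time: 52.4
tool_pos: [552.1, -400.4, 144.2]
tcp_rot: [179.9, -0.2, 174.0]
ft_force: [-0.2, 0.1, 0.4]
finger_gap: 50.1
time: 52.6
tool_pos: [552.3, -399.8, 144.2]
tcp_rot: [179.9, -0.2, 173.9]
ft_force: [-0.1, -0.2, -0.6]
finger_gap: 50.3
t 52.6 tcp [ 552.3 -399.8  144.2] rpy [ 1.7990e+02 -1.6000e-01  1.7387e+02] gap 50.3 F [-0.1 -0.2 -0.6] j [ -40.   23.   76.   -0.   81. -124.]
[[ 516.  -386.5   12.6]]
[[ 565.  -392.    12.6]]
[[ 651.8 -406.    12.6]]
[[ 631.7 -403.2   12.6]]
```

View pics/w33.png

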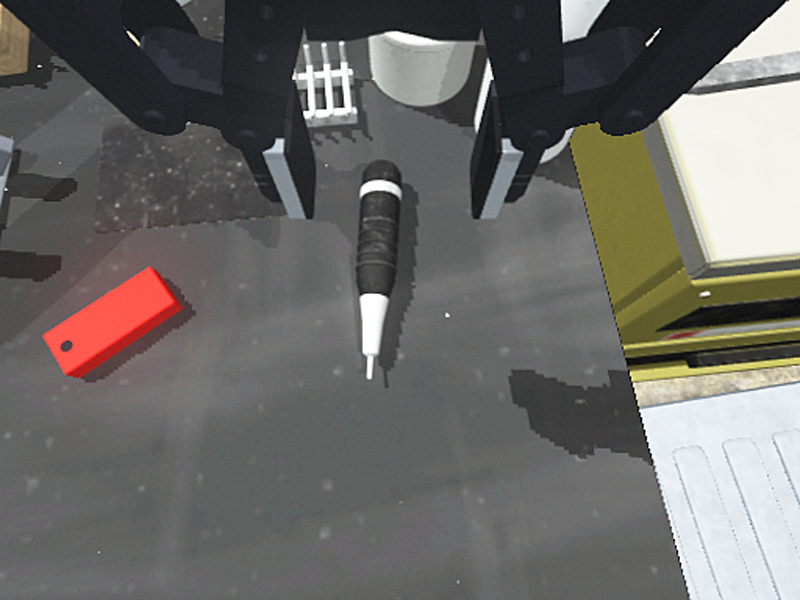

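```bash
python3 - <<'E'
from h import *
d=snapshot("wrist")
c=lambda p,z:cast(d,(511-p[0]*.64,383-p[1]*.64),z)[0].round(1)
tip,b,bl,br=c((370,378),12.6),c((374,296),12.6),c((361,292),12.6),c((387,297),12.6)
e=c((381,162),14);band=c((382,188),20);print(tip,b,bl,br,e,band, c((359,260),12.6),c((397,260),12.6))
E
```

```text
[ 520.6 -380.5   12.6] [ 568.6 -387.2   12.6] [ 571.9 -379.8   12.6] [ 567.2 -394.8   12.6] [ 658.9 -400.3   14. ] [ 636.1 -398.8   20. ] [ 592.5 -380.3   12.6] [ 590.1 -403.2   12.6]
```

```bash
python3 - <<'E'
from h import *
d=snapshot("wrist")
c=lambda p,z:cast(d,(511-p[0]*.64,383-p[1]*.64),z)[0].round(1)
print("jar foot",c((425,105),0),c((375,80),0),"rack",c((325,120),0),"bottle",c((560,155),0))
s=snapshot("side");crop(s,240,120,340,200,"pics/s33.png",7)
rel([611,-397,70],[180,0,171.8])
E
```

```text
jar foot [ 712.7 -436.3    0. ] [ 738.3 -403.     0. ] rack [ 707.4 -364.8    0. ] bottle [ 661.7 -522.7    0. ]
t 52.9 tcp [ 554.3 -398.1  146.1] rpy [ 1.7999e+02 -3.0000e-02  1.7410e+02] gap 50.0 F [0.5 0.1 0. ] j [ -40.   23.   76.   -0.   81. -124.]
shift-first [-56.4   6.9  76.1] | turn [ 0.    -0.001  0.04 ] |turn|deg 2.3 | shift-after [-56.    9.2  76.1] len 95
```

View pics/s33.png

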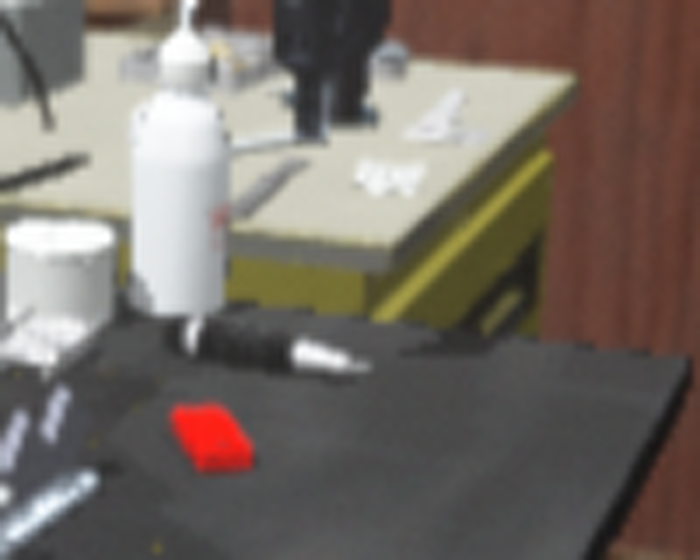

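```bash
python3 -m creep '{"translation":[[0,0,0],[-18.7,3,20],[-18.7,3,20],[-18.7,3,20],[0,0,16],[0,0,0],[0,0,0]],"rotation":[[0,-0.001,0.04],[0,0,0],[0,0,0],[0,0,0],[0,0,0],[0,0,0],[0,0,0]],"claw":[56,56,56,56,56,56,56]}'
python3 - <<'E'
from h import *
st()
d=snapshot("wrist");cv2.imwrite("pics/w34.png",cv2.resize(d["frame"][::-1,::-1,::-1],(800,600),interpolation=cv2.INTER_CUBIC))
E
```

```text
time: 53.55
tool_pos: [610.0, -398.3, 70.3]
tcp_rot: [-180.0, -0.0, 171.7]
ft_force: [-1.1, 0.2, 0.3]
finger_gap: 56.1
t 53.5 tcp [ 610.  -398.3   70.3] rpy [-1.8000e+02 -1.0000e-02  1.7173e+02] gap 56.1 F [-1.1  0.2  0.3] j [ -37.   33.   70.   -0.   76. -119.]
```

View pics/w34.png

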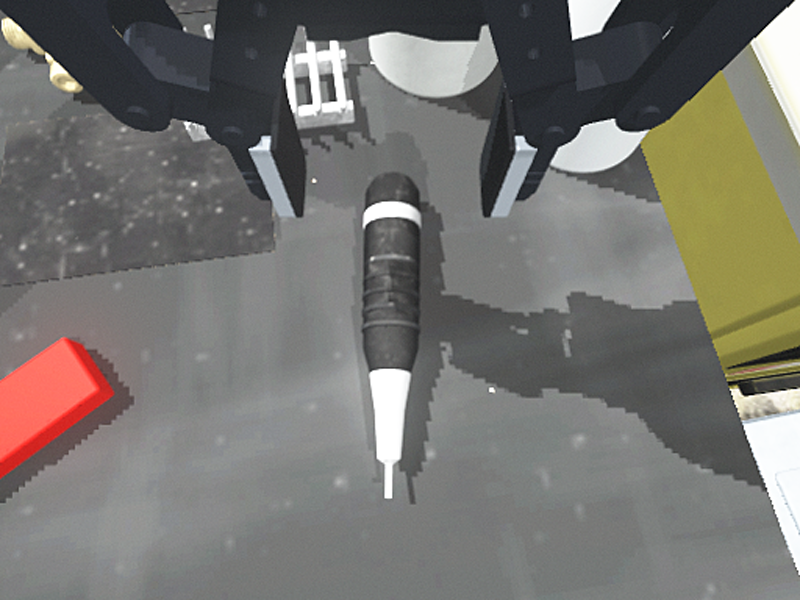

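```bash
python3 - <<'E'
from h import *
d=snapshot("wrist")
c=lambda p,z:cast(d,(511-p[0]*.64,383-p[1]*.64),z)[0].round(1)
tip,e,b=c((389,497),12.6),c((392,172),14),c((391,370),25)
print(tip,e,b,"mid",(tip+94*(e-tip)/np.linalg.norm(e-tip)).round(1),np.linalg.norm(e-tip))
E
```

```text
[ 519.7 -382.9   12.6] [ 660.2 -404.6   14. ] [ 565.3 -390.3   25. ] mid [ 612.6 -397.2   13.5] 142.17278220531523
```

```bash
python3 -m creep '{"translation":[[1,0,25],[0,0,25],[0,0,12],[0,0,5],[0,0,0],[0,0,0]],"rotation":[[0,0,0],[0,0,0],[0,0,0],[0,0,0],[0,0,0],[0,0,0]],"claw":[50,50,50,50,50,50]}' 60
python3 -m creep '{"translation":[[0,0,0],[0,0,0],[0,0,0],[0,0,0],[0,0,0],[0,0,0]],"rotation":[[0,0,0],[0,0,0],[0,0,0],[0,0,0],[0,0,0],[0,0,0]],"claw":[18,18,18,18,18,18]}' 60
```

```text
time: 54.25
tool_pos: [610.6, -399.5, 5.3]
tcp_rot: [-179.9, 0.2, 171.7]
ft_force: [-0.4, -0.1, 0.9]
finger_gap: 49.8
time: 54.85
tool_pos: [610.6, -399.2, 5.3]
tcp_rot: [-179.9, 0.2, 171.7]
ft_force: [-0.8, 1.8, 7.0]
finger_gap: 21.7
```

```bash
python3 -m creep '{"translation":[[0,0,-4],[0,0,-25],[0,0,-40],[0,0,-40],[0,0,-10],[0,0,0]],"rotation":[[0,0,0],[0,0,0],[0,0,0],[0,0,0],[0,0,0],[0,0,0]],"claw":[18,18,18,18,18,18]}'
python3 - <<'E'
from h import *
rel([653.8,-129.4,120],[180,0,177])
d=snapshot("wrist");cv2.imwrite("pics/w35.png",cv2.resize(d["frame"][::-1,::-1,::-1],(600,450),interpolation=cv2.INTER_CUBIC))
E
```

```text
time: 55.45
tool_pos: [611.1, -399.8, 125.9]
tcp_rot: [-179.8, 0.3, 171.7]
ft_force: [-0.1, 0.4, -2.2]
finger_gap: 21.9
t 55.5 tcp [ 611.1 -399.8  125.9] rpy [-179.82    0.33  171.71] gap 21.9 F [-0.1  0.4 -2.2] j [ -37.   31.   68.    0.   81. -119.]
shift-first [ -3.2 273.8   5. ] | turn [-0.003  0.006 -0.092] |turn|deg 5.3 | shift-after [-28.5 272.3   5.9] len 274
```

View pics/w35.png

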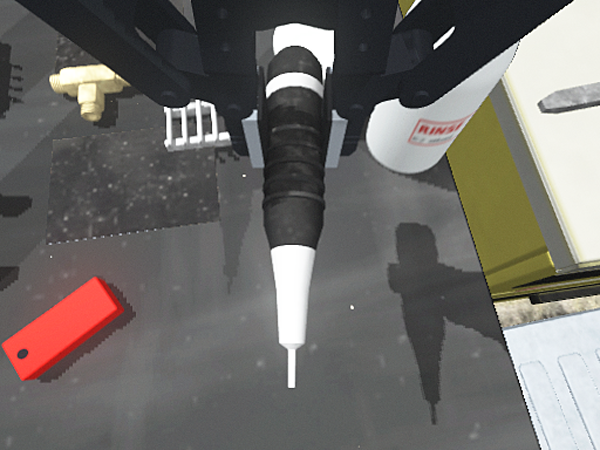

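```bash
python3 -m creep '{"translation":[[0,0,0],[-4,38.9,0],[-4,38.9,0],[-4,38.9,0],[-4,38.9,0],[-4,38.9,0],[-4,38.9,0],[-4,38.9,0],[0,0,0],[0,0,0]],"rotation":[[-0.003,0.006,-0.092],[0,0,0],[0,0,0],[0,0,0],[0,0,0],[0,0,0],[0,0,0],[0,0,0],[0,0,0],[0,0,0]],"claw":[18,18,18,18,18,18,18,18,18,18]}'
python3 - <<'E'
from h import *
rel([653.8,-129.4,50],[180,0,177])
d=snapshot("wrist");cv2.imwrite("pics/w36.png",cv2.resize(d["frame"][::-1,::-1,::-1],(600,450),interpolation=cv2.INTER_CUBIC))
E
```

```text
time: 56.5
tool_pos: [650.4, -126.7, 120.0]
tcp_rot: [179.8, -0.5, 177.1]
ft_force: [-0.2, 0.6, -2.5]
finger_gap: 22.1
t 56.5 tcp [ 650.4 -126.7  120. ] rpy [179.8   -0.55 177.11] gap 22.1 F [-0.2  0.6 -2.5] j [ -15.   22.   80.    0.   78. -103.]
shift-first [-4.2 -2.8 69.9] | turn [ 0.003 -0.01   0.002] |turn|deg 0.6 | shift-after [-3.6 -2.5 70. ] len 70
```

View pics/w36.png

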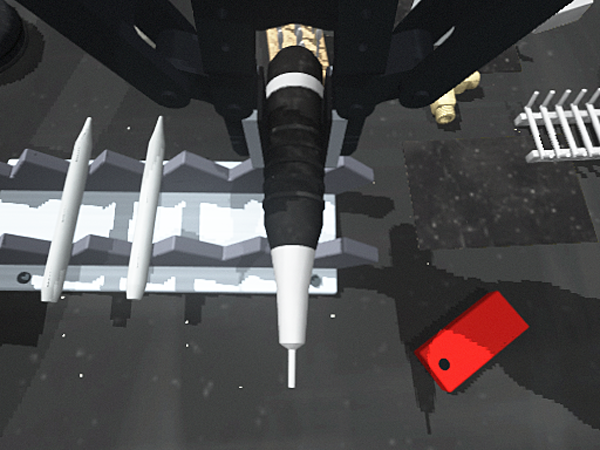

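```bash
python3 -m creep '{"translation":[[-2.5,-2.2,25],[0,0,25],[0,0,12],[0,0,5],[0,0,0],[0,0,0]],"rotation":[[0.003,-0.006,0.002],[0,0,0],[0,0,0],[0,0,0],[0,0,0],[0,0,0]],"claw":[18,18,18,18,18,18]}'
```

```text
time: 57.15
tool_pos: [654.9, -131.1, 57.2]
tcp_rot: [-180.0, 0.1, 176.8]
ft_force: [0.4, -0.4, -0.7]
finger_gap: 21.8
```

```bash
python3 -m creep '{"translation":[[0,1.5,5],[0,0,5],[0,0,3],[0,0,0],[0,0,0]],"rotation":[[0,0,0],[0,0,0],[0,0,0],[0,0,0],[0,0,0]],"claw":[18,18,18,18,18]}'
python3 - <<'E'
from h import *
d=snapshot("wrist");cv2.imwrite("pics/w37.png",cv2.resize(d["frame"][::-1,::-1,::-1],(600,450),interpolation=cv2.INTER_CUBIC))
E
```

```text
time: 57.65
tool_pos: [654.4, -129.1, 43.2]
tcp_rot: [-180.0, 0.1, 176.9]
ft_force: [0.5, -0.8, -1.3]
finger_gap: 22.1
```

View pics/w37.png

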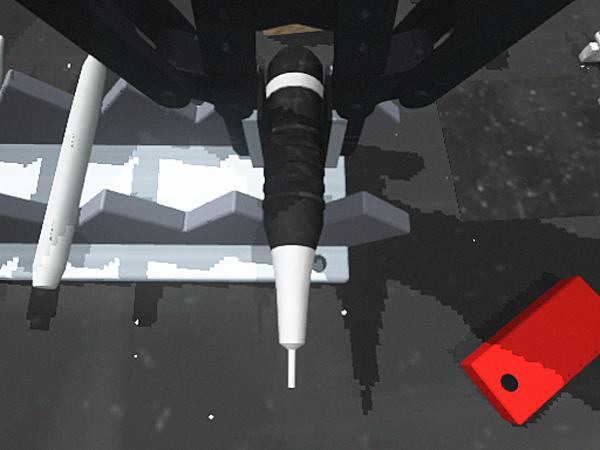

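```bash
python3 -m creep '{"translation":[[0,0,1.5],[0,0,1.5],[0,0,0],[0,0,0]],"rotation":[[0,0,0],[0,0,0],[0,0,0],[0,0,0]],"claw":[18,18,18,18]}'
```

```text
time: 58.1
tool_pos: [655.0, -129.8, 41.4]
tcp_rot: [-179.9, 0.2, 176.9]
ft_force: [-2.2, -2.5, 4.5]
finger_gap: 21.9
```

Seated at the expected height (predicted 40.4). Releasing.

```bash
python3 -m creep '{"translation":[[0,0,0],[0,0,0],[0,0,0],[0,0,-10],[0,0,-30],[0,0,-40],[0,0,-40],[20,0,-30],[20,0,0],[0,0,0]],"rotation":[[0,0,0],[0,0,0],[0,0,0],[0,0,0],[0,0,0],[0,0,0],[0,0,0],[0,0,0],[0,0,0],[0,0,0]],"claw":[40,40,40,40,40,40,40,40,40,40]}'
python3 - <<'E'
from h import *
st()
d=snapshot("wrist");cv2.imwrite("pics/w38.png",cv2.resize(d["frame"][::-1,::-1,::-1],(600,450),interpolation=cv2.INTER_CUBIC))
E
```

```text
time: 59.1
tool_pos: [613.7, -126.8, 192.5]
tcp_rot: [-179.9, 0.2, 176.9]
ft_force: [0.7, 0.4, -0.3]
finger_gap: 39.9
t 59.1 tcp [ 613.7 -126.8  192.5] rpy [-179.95    0.2   176.86] gap 39.9 F [ 0.7  0.4 -0.3] j [ -16.   12.   84.   -0.   84. -103.]
```

View pics/w38.png

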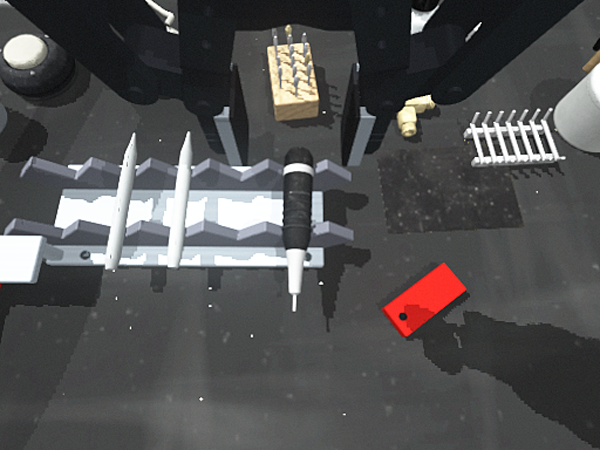

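```bash
python3 -m creep '{"translation":[[20,-40,-10],[20,-40,-10],[20,-40,-10],[20,-40,-10],[20,-40,-10],[20,-40,0],[20,-40,0],[0,0,0],[0,0,0],[0,0,0]],"rotation":[[0,0,0],[0,0,0],[0,0,0],[0,0,0],[0,0,0],[0,0,0],[0,0,0],[0,0,0],[0,0,0],[0,0,0]],"claw":[40,40,40,40,40,40,40,40,40,40]}'
python3 - <<'E'
from h import *
st()
t=snapshot("top");cv2.imwrite("pics/t40.png",cv2.resize(t["frame"][:,:,::-1],(800,600),interpolation=cv2.INTER_CUBIC))
crop(t,185,120,345,220,"pics/t41.png",5)
s=snapshot("side");crop(s,160,150,330,250,"pics/s40.png",4.7)
p=lambda q,z:cast(t,[(185+q[0]/5,120+q[1]/5)],z)[0].round(1)
E
```

```text
time: 60.15
tool_pos: [459.7, -397.9, 239.3]
tcp_rot: [179.9, 0.0, 176.9]
ft_force: [-0.1, -0.3, -0.1]
finger_gap: 40.3
t 60.1 tcp [ 459.7 -397.9  239.3] rpy [1.7995e+02 3.0000e-02 1.7689e+02] gap 40.3 F [-0.1 -0.3 -0.1] j [ -46.    9.   83.    0.   88. -133.]
```

View pics/t40.png

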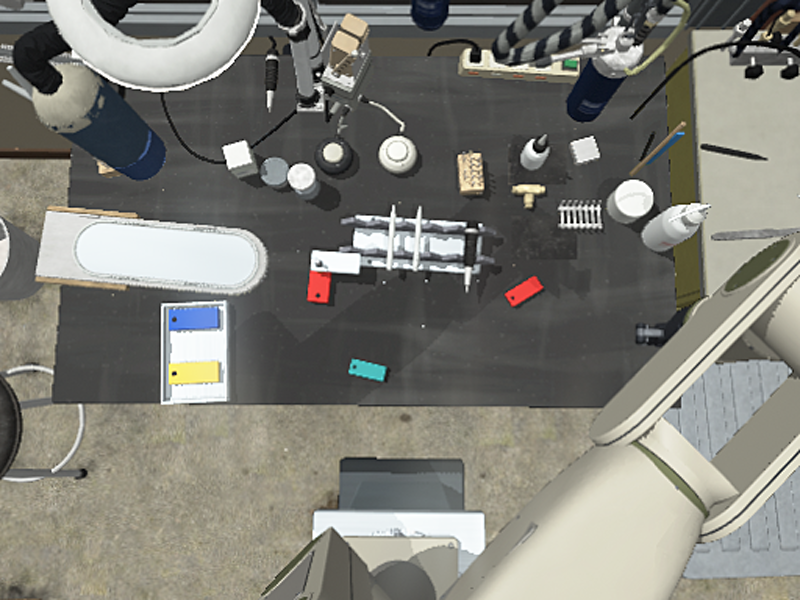

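View pics/t41.png

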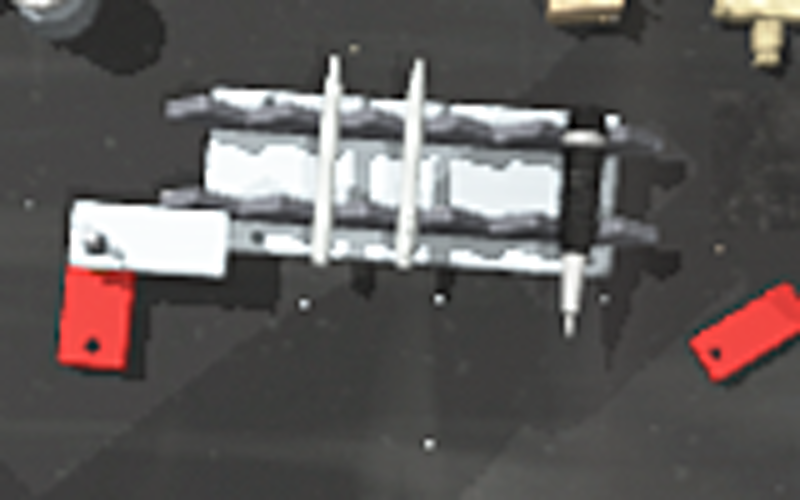

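View pics/s40.png

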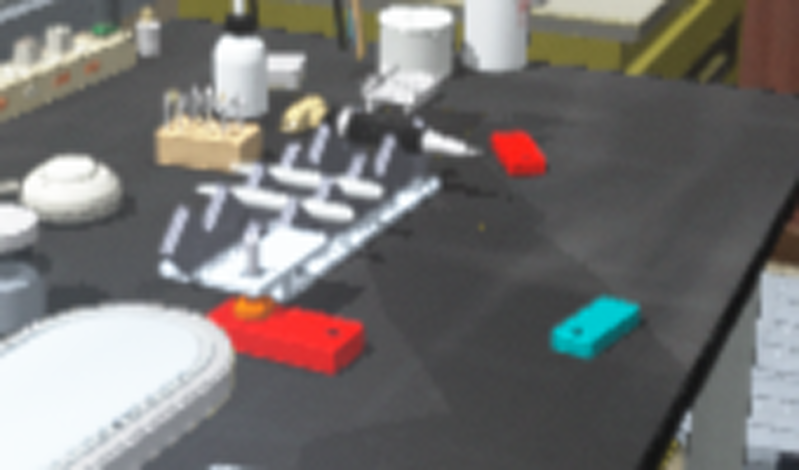

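```bash
python3 - <<'E'
from h import *
t=snapshot("top")
p=lambda q,z:cast(t,[(185+q[0]/5,120+q[1]/5)],z)[0].round(1)
print("boundary",p((573,253),48),"tip",p((568,335),48),"end",p((588,107),48))
print("pens tip/blunt",p((334,55),38),p((320,265),38),p((418,58),38),p((404,268),38))
# notch stand plate corners
print(p((212,90),8),p((605,275),8))
crop(t,285,130,315,190,"pics/t42.png",10)
E
```

```text
boundary [ 606.1 -128.4   48. ] tip [ 557.4 -125.2   48. ] end [ 694.2 -137.7   48. ]
pens tip/blunt [727.9  13.7  38. ] [599.7  20.7  38. ] [726.4 -36.9  38. ] [598.2 -29.2  38. ]
[713.8  89.2   8. ] [ 600.1 -151.7    8. ]
```

View pics/t42.png

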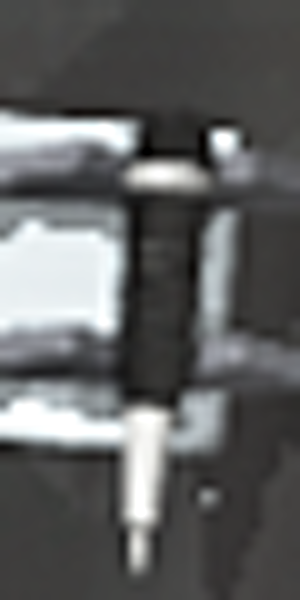

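All final checks agree, so I'm handing in.

```bash
python3 -c "
from bench import *
print(hand_in())"
```

```text
the job is handed in; nothing more can be done
None
```

The job is done and handed in at about 60 s of the 210 s allowed; the hand-in reported no verdict.

- **Levelling pad:** the red 18 mm packer is the thickest of the three, and it slid in under the pad with no rise in force. It lies flat with the pad well over it: about 26 mm of packer extends past the pad centre, and the pad is centred sideways to about 1.5 mm.
- **Spare packers:** blue and yellow are flat, side by side, in the aluminium tray.
- **Tools:** after the packer was in place, I laid the two air pens in notches +50 and 0 and the one handpiece in notch −100. In the last top view each barrel middle is within about 2 mm of midway between the rails.
- **Left alone:** the corded handpiece at the back of the bench, out of reach at x≈1003 mm, I took as part of the bench fittings. I also left the small red and turquoise packers.

**What disagreed or failed:**
- My camera estimate of the pad gap, about 19±3 mm, could not settle red against blue, so the slide test decided it.
- The first grasp on yellow closed above it and was redone lower.
- The wrist and top cameras differed by a few millimetres, up to 6 mm at the handpiece, which I allowed for.

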